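# Load a blank on the suction fixture

### The arm

A 6-joint arm with a two-finger parallel gripper is mounted at the origin on a cart in front of the work surface, level with it; the furniture and walls round the work are solid. World frame = base frame: x ahead of the robot, y to its left, z up, the work surface at z = 0. Lengths are in mm, angles in rad, forces in N, time in s.
With the tool pointing down it reaches from about 350 to 875 mm from the base axis. Payload 4.2 kg.
Tool frame: the origin (TCP) lies where the fingers leave the gripper's body, on its centre line; the fingertips stand 73 mm ahead of it and the grasp point (between the pads) lies 54 mm ahead of it; z points along the fingers, y is the direction in which the jaws open and shut (so a half turn about z gives the same grasp; the last joint's range is limited). The gripper opens to 85 mm and grips with 20 to 120 N. Pads are 22 mm wide; open, the fingers measure 114 mm over their backs; the gripper's body (76 mm by 85 mm) begins 54 mm behind the grasp point. The pads swing forward as they close: fully open they stand 13 mm farther back than shut.
Start: joints at [-0.983, 0.385, 0.008, 0, -1.194, -0.259], TCP at [201.832, -591.492, 303.912] pointing down, gripper open.
Joint ranges: [-3.14, 3.14], [-1.21, 2.06], [-1.07, 1.41], [-3.16, 2.05], [-2.99, -0.16], [-3.1, 3.1]. Speed limits (rad/s): [2.79, 2.79, 3.14, 3.14, 3.14, 3.14].

### API

Orientations are given as a unit quaternion [x, y, z, w].
In Python, from bench import arm gives the robot as it stands.
- The arm moves only by the tool apply_moves, never from a script. Its argument "increments" is a list that holds one entry, the list of rows, each a list of 7 numbers: the shift along the tool's x, y, z scaled (see below), then the turn, a rotation vector about the tool's x, y, z scaled (see below), then the gripper's target within -1 to 1 (fully open at 1, half-way at 0, shut at -1). A call has 1 to 10 rows; each row is the pose to reach, as a shift and turn from the pose commanded when the call began, along the tool's axes at that moment; what a row does not reach only later rows make up. The controller multiplies each number of a shift by 100 mm and each number of a turn by 0.5 rad. A row lasts 1/10 s, in which the tool goes at most 50 mm and 8.59 degrees, less where a joint would pass 70% of its speed; a pose out of reach is approached as far as the arm can. A call with a number of a shift or a turn outside -1 to 1 is refused whole. A call with a gripper value outside its range is refused whole. The fingers move at their own pace and stop on an object; the grip force is fixed at half the most. Time passes only in rows, so rows that repeat a pose let the fingers close. It gives the time, the measured TCP pose, the force and the opening at its end, in the units of the state.
- arm.read_state(): the state, without advancing time (a new reading comes with each control period).
- arm.get_image(name): name is "scene" or "top" or "wrist"; returns a dict with "img" (420x560x3 uint8, red, green, blue), "fx", "fy", "cx", "cy" (pixels), "k1" (the pictures are not rectified: a ray, as slopes to the right and down, at radius r is drawn at 1 + k1 r^2 times it, then the intrinsics apply), "pose" (4x4, takes a point from camera to world coordinates). Camera axes: x right, y up, looking along -z (the intrinsics and any distortion apply to the point x, -y, -z); pixel columns grow to the right and rows downward; lengths in mm; the calibration is good to about 2 mm. A picture is of the moment at which its call begins. There is no depth.
- arm.job_done(): hands the job in, once; it reports no verdict.
Trained networks look in a picture, given as the dict that the camera call returned (one of the last four; its "shot" number tells which), for a name from the list of things; names that differ only in an ending like _2 or _b are one class to them, and where a whole thing is asked for, a point or a joint stands for the part that bears it (a point fixed in the world has none). Each returns a list of dicts, best first, with "conf" (0 to 1); they miss things now and then, are a little off and sometimes report something else, mostly with a low value. They report only what shows in the picture. A call takes as long as a camera call. They do not tell look-alikes from the thing itself.
- arm.outline_of(label, picture): "pixels" (420x560 bool, what is visible of it) and "box" ([centre column, centre row, width, height] in pixels, round what is visible of it).
- arm.mark_of(label, picture): "at" ([column, row] in pixels: a listed point, or the origin of a listed thing).
The state is a dict: "clock": time; "joints": joint angles; "joint_vel": joint speeds; "joint_efforts": joint torques, N m; "position": TCP position; "ee_rot": TCP orientation; "contact_force": force on the tool from outside, world axes, zero at the start; "wrist_torque": the same for the moment, N m; "gripper_width": finger opening in mm.
Only numpy, scipy, OpenCV 4.12 (cv2) and the standard library are available. Lean on these libraries where they do the work, as an engineer would, in place of code of your own. Each camera call takes 0.05 s, during which the arm holds its last target.

### The job

Shut the ball valve of the suction fixture (handle fully across the pipe, against its stop), then draw the lowest blank out of the foot of the chute so that the blanks above stay in the chute and just drop down, and lay it flat on the suction pad, centred, its length along the pad's length. With the blank lying there let go, open the valve again until the handle lies along the pipe against its stop, and leave the other things on the table where they stand.

Things in the scene. Friction and masses are not known exactly. Their poses are not given: they have to be found in the camera images.
- fixture: Suction fixture bolted to the table, yaw varies: aluminium base plate 70 x 250 x 10 mm with pad, pipe and ball valve. Origin on the table under its centre; x is level along the pad's length, away from the robot and to the right, +y runs along the pipe from pad to valve, away and to the left, z up. The pipe lies along y at mid-height 21 mm (top 27 mm) from the pad to a hose end 200 mm from the pad's centre.
- pad_top (a point): Centre of the top face of the black rubber suction pad, 36 mm above the table; axes as fixture. The pad is a raised block, 50 mm long (x), 30 wide (y), its sides free down to the base plate.
- valve_axis (a point): Point on the upright turning axis of the ball valve, 60 mm above the table (the handle's height), 135 mm along +y from the pad's centre; axes as fixture. The brass valve body below is 27 mm wide with its top at 35 mm; the 18 mm bonnet round the axis reaches 45 mm, a small nut on the axis 69 mm.
- handle_grip (a point): Middle of the black sleeve of the valve handle, 65 mm from the valve axis, 60 mm above the table. The level handle reaches 90 mm from the axis; its sleeve, from 28 to 90 mm, is 16 mm wide and 12 high (54 to 66 mm above the table), free all round: nothing under it is higher than 35 mm. Site x points along the handle to the valve axis.
- handle (a joint): Valve handle, rad: 0 = shut, handle across the pipe, pointing along the fixture's -x (its near side); 1.571 = open, handle along the pipe, pointing along +y (away from the pad). From above it opens clockwise. Hard stops at both ends; it stays where left; friction 0.22 N m (some 4 N at the sleeve). Starts open or not quite fully open.
- chute: Bolted-down upright aluminium chute holding five blanks stacked flat: 140 mm tall, 110 deep (x), 57 wide (y); inside 103 x 49 mm, floor 30 mm above the table. Origin on the table under its centre, -x is the side of the mouth, z up; yaw varies. Its front wall rises right behind the projecting blank and fouls a tool that points straight down: lean the tool back from it by 30 to 40 degrees.
- chute_mouth (a point): Centre of the mouth at the chute's front face (55.5 mm from its centre), 35 mm above the table (mid-height of the lowest blank); axes as chute. The mouth at the foot of the front wall is 14 mm high: one blank is drawn out level toward -x. In front of it and under the projecting end there is nothing but the table, 30 mm below.
- blank_1_mid (a point): Centre (half-way up) of the lowest blank, a flat aluminium plate 100 mm long (its x), 46 wide (y), 10 thick, 0.1 to 0.17 kg. At the start it lies on the chute's floor and sticks out of the mouth by 34 to 42 mm toward the chute's -x; that end can be taken across its 46 mm width.
- blank_2_mid (a point): Centre of blank 2 counted from below, same size as the lowest, lying in the chute on blank 1; centred in the chute.
- blank_3_mid (a point): Centre of blank 3 counted from below, same size as the lowest, lying in the chute on blank 2; centred in the chute.
- blank_4_mid (a point): Centre of blank 4 counted from below, same size as the lowest, lying in the chute on blank 3; centred in the chute.
- blank_5_mid (a point): Centre of blank 5 counted from below, same size as the lowest, lying in the chute on blank 4; centred in the chute.
- drop_bottle: Bystander: small white dropper bottle, 20 mm wide, 36 tall, upright. Origin at the centre of its underside.
- drum_1: Bystander: black sanding drum, 18 mm wide, 22 tall, upright. Origin at the centre of its underside.
- glue_bottle: Bystander: white squeeze bottle, 47 mm wide, 110 tall, upright. Origin at the centre of its underside.
- gel_cup: Bystander: green measuring cup, 59 mm wide, 49 tall, upright. Origin at the centre of its underside.
- usb_puck: Bystander: flat white puck, 67 mm wide, 10 high. Origin at the centre of its underside.
- pen_blue: Bystander: blue ball pen lying flat, 151 mm long, 12 thick, along its own y. Origin at the centre of its underside.
- flux_bottle: Bystander: blue squeeze bottle, 24 mm wide, 82 tall, upright. Origin at the centre of its underside.
Not all that is in view belongs to the job. Leave any brown or red look-alike of the part that bears blank_5_mid alone.

How it is judged:
By the outcome, as a careful person would: the job done as asked, in the order asked, and still so for the second after the job is handed in, with the robot touching nothing.
It also fails if it takes over 72 s, if anything falls off the work surface, if the arm or the gripper's body presses on something with over 40 N, if the wrist force passes 120 N, or if a joint passes its speed limit or range.

## Working session

There is one attempt and no reset: what is moved stays moved. The work goes in short steps, Python scripts to look and compute and a tool call to move; the robot and the scene stay as the last step left them, time stands still between calls to the robot, and variables do not carry over. Pictures are saved under pics/ and viewed, and the job is handed in when it is done.

Besides the shell and the picture viewer there is one more tool, called after "Emit:" as name(argument=value, ...) on one line, values as JSON. apply_moves: Moves the arm, as the interface text tells. Shifts and turns lie within -1 to 1; 1 stands for 100 mm of shift or 0.5 rad of turn. Its arguments: {"type":"object","properties":{"increments":{"type":"array"}},"required":["increments"]}

```bash
ls; mkdir -p pics
python3 - <<'E'
from bench import arm
import cv2
s=arm.read_state()
for k,v in s.items(): print(k,v)
for n in ["scene","top","wrist"]:
    p=arm.get_image(n)
    cv2.imwrite(f"pics/{n}_0.png",p["img"][:,:,::-1])
    print(n,p["fx"],p["cx"],p["cy"],p["k1"],p["pose"])
E
```

```text
pics
clock 0.0
joints [-9.83399739e-01  3.85524553e-01  6.62433003e-03 -5.23453390e-04
 -1.19399645e+00 -2.58597099e-01]
joint_vel [ 4.70240955e-04 -2.59870732e-07  1.88887393e-04 -1.20691042e-03
 -1.82288018e-03 -2.03215093e-04]
joint_efforts [-1.92440006e-03 -3.92288196e+01  1.88400275e+01  4.18625593e+00
 -4.70417464e-03 -5.72284875e-06]
position [ 201.70311993 -591.10028185  302.83652022]
ee_rot [-1.63564847e-01  9.86531996e-01  1.05747141e-03 -2.09266395e-04]
contact_force [-0.19411261  0.88924417 -0.09339648]
wrist_torque [ 0.00806213 -0.00314952  0.00802548]
gripper_width 85.51098482297755
scene 529.4411257585689 282.7519190687314 211.6202294145537 -0.17080454928248873 [[ 8.88636883e-01  3.24334526e-01 -3.24240042e-01  1.85423001e+00]
 [-4.58459080e-01  6.10018752e-01 -6.46291261e-01 -1.03974422e+03]
 [-1.18220645e-02  7.22969043e-01  6.90779271e-01  1.18047059e+03]
 [ 0.00000000e+00  0.00000000e+00  0.00000000e+00  1.00000000e+00]]
top 481.2212017702297 281.052071982615 203.17793204077077 -0.05481615195446911 [[-2.23656498e-03  9.89515859e-01 -1.44406936e-01  2.92724385e+02]
 [-9.99995643e-01 -1.93490002e-03  2.22940108e-03 -4.10651448e+00]
 [ 1.92661475e-03  1.44411293e-01  9.89515875e-01  1.53596305e+03]
 [ 0.00000000e+00  0.00000000e+00  0.00000000e+00  1.00000000e+00]]
wrist 327.2290202455027 281.39053879590153 211.292428167302 -0.07903090848523625 [[-3.23502253e-01 -9.08971015e-01 -2.62902999e-01  1.35812043e+02]
 [ 9.46225518e-01 -3.10210049e-01 -9.17986626e-02 -6.13619260e+02]
 [ 1.88717134e-03 -2.78462600e-01  9.60445219e-01  3.72473600e+02]
 [ 0.00000000e+00  0.00000000e+00  0.00000000e+00  1.00000000e+00]]
```

View pics/scene_0.png

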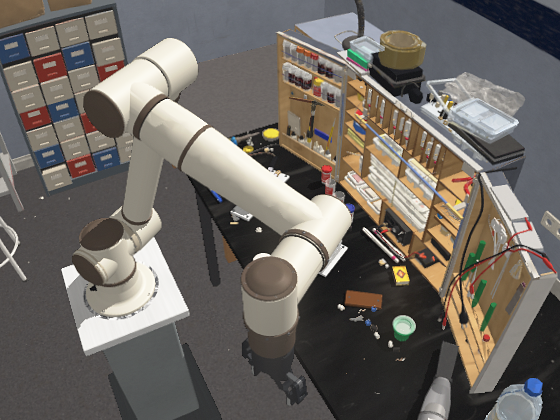

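View pics/top_0.png

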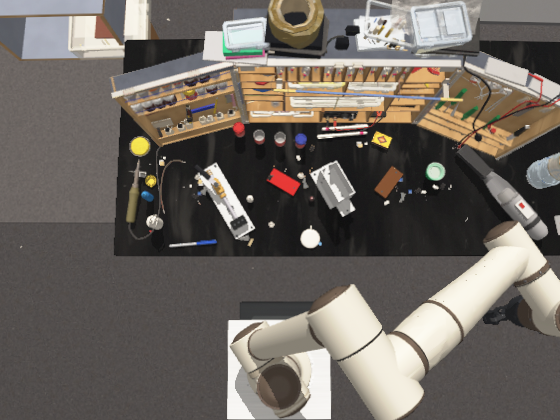

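View pics/wrist_0.png

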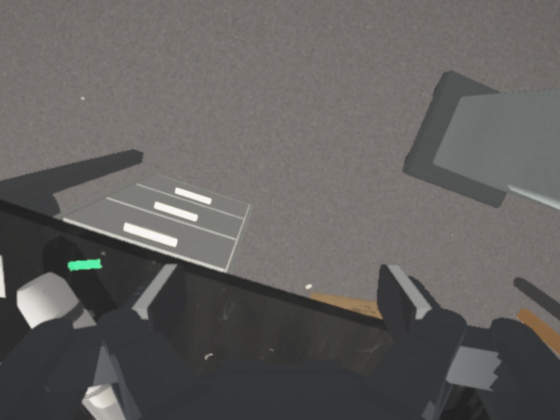

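The top view shows the fixture near (225,200) and the chute near (333,188). The red plate at (283,181) and the brown one at (388,181) are look-alikes, so I'll leave them alone. Next I'll run the detectors and enlarge the crops.

```bash
cat > h.py <<'E'
import numpy as np, cv2
from scipy.spatial.transform import Rotation as R
def ray(p,uv):
    K=np.array([[p["fx"],0,p["cx"]],[0,p["fy"],p["cy"]],[0,0,1]])
    d=np.array([p["k1"],0,0,0,0.])
    # k1 model: drawn = (1+k1 r^2)*true -> OpenCV distortion
    q=cv2.undistortPoints(np.array([[uv]],float),K,d,None,None,None) if False else cv2.undistortPointsIter(np.array([[uv]],float),K,d,np.eye(3),np.eye(3),(3,50,1e-10))
    x,y=q[0,0]
    T=np.array(p["pose"])
    return T[:3,3],T[:3,:3]@np.array([x,-y,-1])
def at_z(p,uv,z):
    o,d=ray(p,uv); return o+d*(z-o[2])/d[2]
def proj(p,X):
    T=np.array(p["pose"]); X=np.atleast_2d(X)
    c=(X-T[:3,3])@T[:3,:3]
    K=np.array([[p["fx"],0,p["cx"]],[0,p["fy"],p["cy"]],[0,0,1]])
    pts=c*np.array([1,-1,-1.])
    return cv2.projectPoints(pts,np.zeros(3),np.zeros(3),K,np.array([p["k1"],0,0,0,0.]))[0][:,0]
E
python3 - <<'E'
from bench import arm
from h import *
p=arm.get_image("top")
im=p["img"][:,:,::-1]
c=im[130:260,180:440]; cv2.imwrite("pics/top_crop.png",cv2.resize(c,None,fx=3,fy=3,interpolation=cv2.INTER_CUBIC))
for l,z in [("fixture",0),("pad_top",36),("valve_axis",60),("handle_grip",60),("chute",0),("chute_mouth",35),("blank_1_mid",35),("blank_5_mid",75),("drop_bottle",0),("drum_1",0),("glue_bottle",0),("gel_cup",0),("usb_puck",0),("pen_blue",0),("flux_bottle",0)]:
    for m in arm.mark_of(l,p)[:2]:
        print(l,round(m["conf"],2),np.round(m["at"],1),np.round(at_z(p,m["at"],z),1))
E
```

```text
fixture 0.73 [224.8 203.1] [517.5 174.    0. ]
fixture 0.36 [159.8 224.2] [449.3 382.4   0. ]
pad_top 0.85 [238.5 223. ] [449.1 125.9  36. ]
pad_top 0.63 [309.8 237.8] [402.3 -96.9  36. ]
valve_axis 0.62 [217.5 182.1] [575.  190.8  60. ]
handle_grip 0.58 [200.5 170.5] [612.2 244.9  60. ]
chute 0.75 [332.3 188.5] [ 564.7 -173.9    0. ]
chute 0.6 [341.9 201.8] [ 521.  -204.2    0. ]
chute_mouth 0.69 [341. 204.] [ 508.8 -196.6   35. ]
blank_1_mid 0.22 [163.  229.5] [429.1 363.   35. ]
blank_5_mid 0.92 [333.4 184.2] [ 564.9 -169.2   75. ]
blank_5_mid 0.81 [389.3 182.3] [ 570.6 -342.9   75. ]
drop_bottle 0.51 [246.1 197. ] [537.3 105.4   0. ]
drop_bottle 0.21 [338.4 199.6] [ 528.2 -193.     0. ]
drum_1 0.41 [310.7 198.5] [ 532.  -103.4    0. ]
glue_bottle 0.6 [160.4 224.5] [448.4 380.5   0. ]
glue_bottle 0.59 [150.  197.1] [537.6 417.4   0. ]
gel_cup 0.52 [432.4 173.3] [ 614.8 -503.6    0. ]
gel_cup 0.2 [225.6 199.3] [529.9 171.6   0. ]
usb_puck 0.62 [310.9 239.5] [ 399.5 -102.6    0. ]
pen_blue 0.59 [189.  243.6] [387.  286.6   0. ]
flux_bottle 0.63 [148.1 196.7] [539.  423.7   0. ]
```

View pics/top_crop.png

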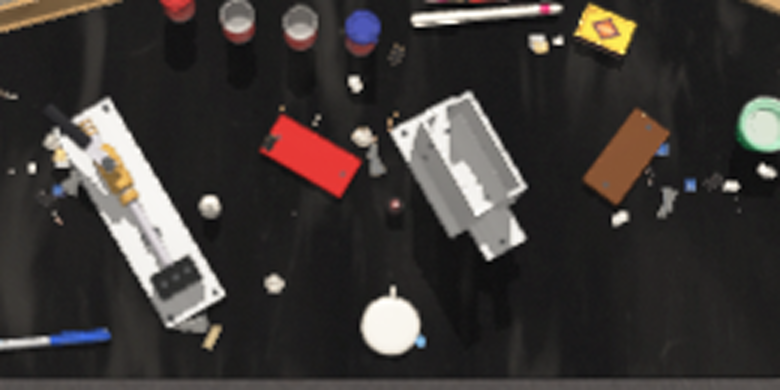

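The target fixture and chute are clear in the crop. The handle is not quite fully open. I'm moving toward the chute for a close look with the wrist camera.

Emit:
apply_moves(increments=[[[-0.5,0.3,0,0,0,0,1],[-0.95,0.55,0,0,0,0,1],[-0.95,0.55,0,0,0,0,1]]])

```text
clock: 1.25
position: [276.0, -506.1, 304.2]
ee_rot: [-0.165, 0.986, 0.0, 0.0]
contact_force: [1.2, -0.4, 0.2]
gripper_width: 85.6
```

Emit:
apply_moves(increments=[[[-0.5,0.3,0,0,0,0,1],[-0.95,0.55,0,0,0,0,1],[-0.95,0.55,0,0,0,0,1]]])

```text
clock: 1.55
position: [348.4, -423.5, 304.3]
ee_rot: [-0.166, 0.986, -0.0, 0.0]
contact_force: [-0.1, -0.1, 0.1]
gripper_width: 85.3
```

Emit:
apply_moves(increments=[[[-0.5,0.3,0,0,0,0,1],[-0.95,0.55,0,0,0,0,1],[-0.95,0.55,0,0,0,0,1]]])

```text
clock: 1.85
position: [420.6, -341.0, 304.2]
ee_rot: [-0.166, 0.986, -0.0, 0.001]
contact_force: [-0.2, -1.0, 0.8]
gripper_width: 85.5
```

Emit:
apply_moves(increments=[[[-0.5,0.3,0,0,0,0,1],[-0.95,0.55,0,0,0,0,1],[-0.95,0.55,0,0,0,0,1]]])

```text
clock: 2.15
position: [492.9, -258.4, 303.9]
ee_rot: [-0.165, 0.986, -0.0, 0.0]
contact_force: [-0.3, -0.5, 0.8]
gripper_width: 85.4
```

Emit:
apply_moves(increments=[[[-0.5,0.3,0,0,0,0,1],[-0.95,0.55,0,0,0,0,1],[-0.95,0.55,0,0,0,0,1],[-0.95,0.55,0,0,0,0,1]]])

```text
clock: 2.55
position: [563.3, -177.3, 303.4]
ee_rot: [-0.164, 0.986, 0.0, -0.0]
contact_force: [0.0, -0.1, -0.4]
gripper_width: 85.6
```

Run:
```python
from bench import arm
from h import *
p=arm.get_image("wrist")
im=p["img"][:,:,::-1].copy()
for l,z in [("chute",0),("chute_mouth",35),("blank_1_mid",35),("blank_5_mid",75)]:
    for m in arm.mark_of(l,p)[:2]:
        print(l,round(m["conf"],2),np.round(m["at"],1),np.round(at_z(p,m["at"],z),1))
cv2.imwrite("pics/w1.png",im)
np.save("w1.npy",p,allow_pickle=True)
print(arm.read_state()["joints"])
```

```text
chute 0.48 [282.6 199.9] [ 585.8 -167.9    0. ]
chute_mouth 0.69 [273.5 137.8] [ 519.1 -200.8   35. ]
blank_1_mid 0.91 [278.2 149.3] [ 528.5 -192.5   35. ]
blank_5_mid 0.98 [282.6 200.7] [ 568.7 -174.    75. ]
blank_5_mid 0.72 [401.4 243.1] [571.3 -49.1  75. ]
[-3.42854644e-02  3.24402375e-01 -8.22188687e-02  9.60431510e-05
 -1.16423299e+00 -1.20971703e+00]
```

View pics/w1.png

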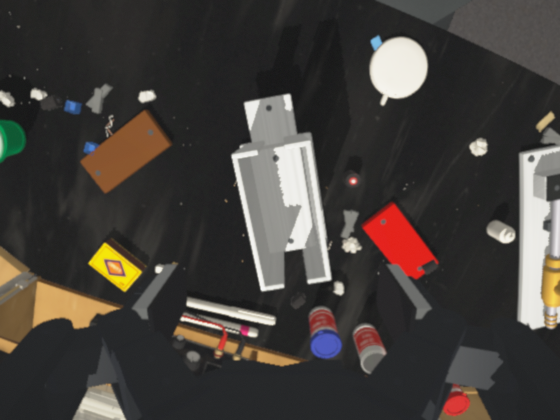

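Run:
```python
from h import *
im=cv2.imread("pics/w1.png")
c=im[80:300,215:345]; c=cv2.resize(c,None,fx=2.7*1,fy=2.7,interpolation=cv2.INTER_CUBIC)
c2=im[85:165,220:330]; c2=cv2.resize(c2,None,fx=4,fy=4,interpolation=cv2.INTER_CUBIC)
o=np.zeros((600,800,3),np.uint8); o[:c.shape[0],:c.shape[1]]=c; o[:c2.shape[0],355:355+c2.shape[1]]=c2
cv2.imwrite("pics/w1c.png",o)
```

```text
(no output)
```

View pics/w1c.png

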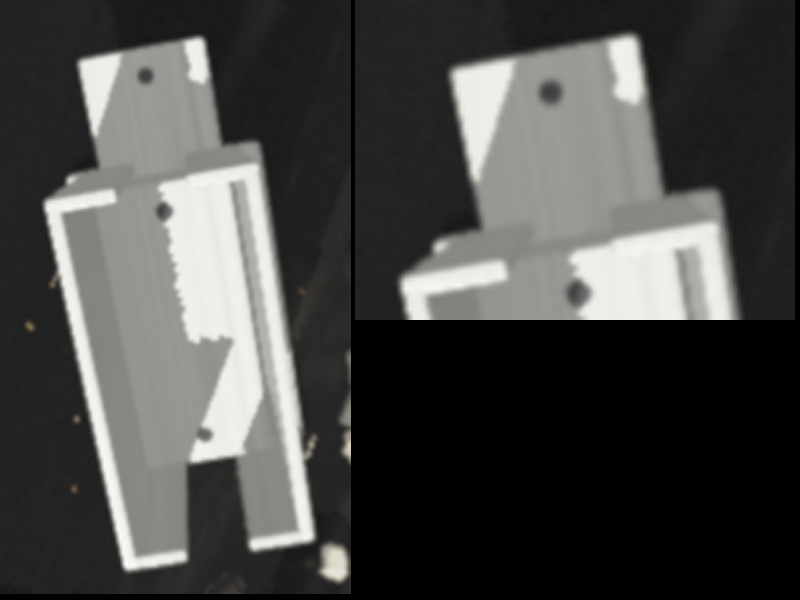

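Run:
```python
from h import *
p=np.load("w1.npy",allow_pickle=True).item()
T=[at_z(p,u,140)[:2] for u in [(231.3,154.1),(311.3,140.4),(331.7,280.4),(261.7,291.5)]]
for a,b in zip(T,T[1:]+T[:1]): print(np.round(a,1),np.linalg.norm(b-a),np.degrees(np.arctan2(*(b-a)[::-1])))
c=np.mean(T,0);print("centre",c)
x=(T[2]+T[3]-T[0]-T[1]);x/=np.linalg.norm(x);print("x az",np.degrees(np.arctan2(x[1],x[0])))
B=[at_z(p,u,40)[:2] for u in [(243.75,102),(290.75,93.75)]]
print(B,np.linalg.norm(B[1]-B[0]),np.degrees(np.arctan2(*(B[1]-B[0])[::-1])))
y=np.array([-x[1],x[0]])
for b in B: print("chute frame",(b-c)@x,(b-c)@y)
```

```text
[ 532.8 -225.1] 57.22790610731618 118.54526891809817
[ 505.4 -174.9] 110.45010097427739 28.884137777620744
[ 602.2 -121.5] 56.60143255005671 -61.00067848749459
[ 629.6 -171. ] 110.90411863662062 -150.7926669550025
centre [ 567.50044868 -173.12676059]
x az 29.04606686365078
[array([ 495.52056871, -239.21863026]), array([ 473.4272131 , -198.42183163])] 46.394990466599445 118.43759657959093
chute frame -95.0153840990073 -22.832326689394847
chute frame -94.52268738312408 23.560047579896555
```

Chute centre is (567.5, -173.1) with yaw 29.0°, and the blank projects 39 mm. Next I'll view the fixture.

```bash
cat >> h.py <<'E'
def axes(az,lean=0):
    """tool R: tool x azimuth az(deg); lean: tool z tilted toward -tool x horizontally by lean deg"""
    h=np.array([np.cos(np.radians(az)),np.sin(np.radians(az)),0]); d=np.array([0,0,-1.])
    l=np.radians(lean)
    z=np.cos(l)*d-np.sin(l)*h; x=np.cos(l)*h+np.sin(l)*d
    return np.column_stack([x,np.cross(z,x),z])
def move(s,pt,Rt,ahead=54):
    """numbers to bring the point 'ahead' of TCP to pt with R Rt"""
    R0=R.from_quat(s["ee_rot"]).as_matrix(); p0=np.array(s["position"])
    tcp=np.array(pt,float)-ahead*Rt[:,2]
    d=R0.T@(tcp-p0)/100
    r=R.from_matrix(R0.T@Rt).as_rotvec()/0.5
    return np.round(d,3),np.round(r,3)
E
python3 - <<'E'
from bench import arm
from h import *
s=arm.read_state()
print(move(s,(540,200,304),axes(-125),0))
E
```

```text
(array([-1.012e+00,  3.661e+00,  1.000e-03]), array([-0.   , -0.   , -1.266]))
```

Emit:
apply_moves(increments=[[[-0.12,0.45,0,0,0,0,1],[-0.25,0.92,0,0,0,0,1]]])

```text
clock: 3.0
position: [555.8, -83.9, 303.9]
ee_rot: [-0.161, 0.987, -0.0, 0.0]
contact_force: [1.6, 0.5, 0.6]
gripper_width: 85.6
```

Emit:
apply_moves(increments=[[[-0.12,0.45,0,0,0,0,1],[-0.25,0.92,0,0,0,0,1]]])

```text
clock: 3.2
position: [549.8, 12.7, 304.4]
ee_rot: [-0.162, 0.987, -0.0, 0.0]
contact_force: [1.8, 0.8, 0.4]
gripper_width: 85.3
```

Emit:
apply_moves(increments=[[[-0.12,0.45,0,0,0,0,1],[-0.25,0.92,0,0,0,0,1]]])

```text
clock: 3.4
position: [543.8, 108.0, 304.5]
ee_rot: [-0.163, 0.987, 0.0, 0.0]
contact_force: [1.0, -0.4, 0.1]
gripper_width: 85.7
```

Emit:
apply_moves(increments=[[[-0.12,0.45,0,0,0,-0.3,1],[-0.25,0.92,0,0,0,-0.6,1],[-0.25,0.92,0,0,0,-0.9,1],[-0.25,0.92,0,0,0,-1,1],[-0.25,0.92,0,0,0,-1,1],[-0.25,0.92,0,0,0,-1,1]]])

```text
clock: 4.0
position: [538.5, 201.8, 304.1]
ee_rot: [-0.402, 0.916, 0.0, 0.0]
contact_force: [-0.3, -0.1, 0.2]
gripper_width: 85.1
```

Run:
```python
from bench import arm
from h import *
p=arm.get_image("wrist")
im=p["img"][:,:,::-1].copy()
for l,z in [("pad_top",36),("valve_axis",60),("handle_grip",60),("fixture",0)]:
    for m in arm.mark_of(l,p)[:2]:
        print(l,round(m["conf"],2),np.round(m["at"],1),np.round(at_z(p,m["at"],z),1))
cv2.imwrite("pics/w2.png",im)
np.save("w2.npy",p,allow_pickle=True)
s=arm.read_state();print(s["joints"],s["position"])
```

```text
pad_top 0.98 [293.9  72.4] [454.1 127.4  36. ]
valve_axis 0.57 [252.7 207.2] [571.3 194.8  60. ]
handle_grip 0.81 [257.1 267.5] [613.8 245.3  60. ]
fixture 0.77 [268.8 154.9] [530.4 171.3   0. ]
[ 6.40770027e-01  3.00168881e-01 -1.17618285e-01 -1.06840817e-05
 -1.15287977e+00 -1.38389897e+00] [538.49662245 202.23953694 303.99913791]
```

View pics/w2.png

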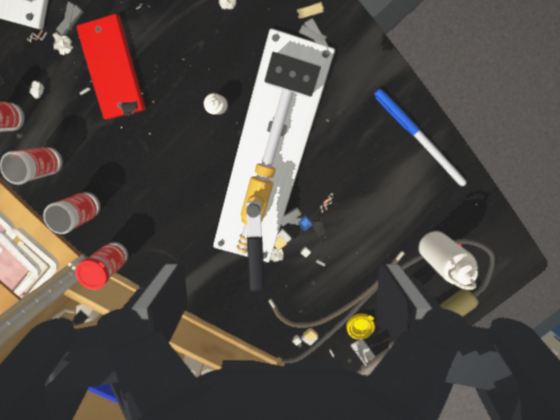

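Run:
```python
from h import *
im=cv2.imread("pics/w2.png")
c=im[15:305,205:345]; c=cv2.resize(c,None,fx=2,fy=2,interpolation=cv2.INTER_CUBIC)
c2=im[20:110,250:345]; c2=cv2.resize(c2,None,fx=3.2,fy=3.2,interpolation=cv2.INTER_CUBIC)
c3=im[190:300,205:300]; c3=cv2.resize(c3,None,fx=2.7,fy=2.7,interpolation=cv2.INTER_CUBIC)
o=np.zeros((600,800,3),np.uint8); o[:c.shape[0],:c.shape[1]]=c; o[:c2.shape[0],290:290+c2.shape[1]]=c2;o[300:300+c3.shape[0],290:290+c3.shape[1]]=c3
cv2.imwrite("pics/w2c.png",o)
```

```text
(no output)
```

View pics/w2c.png

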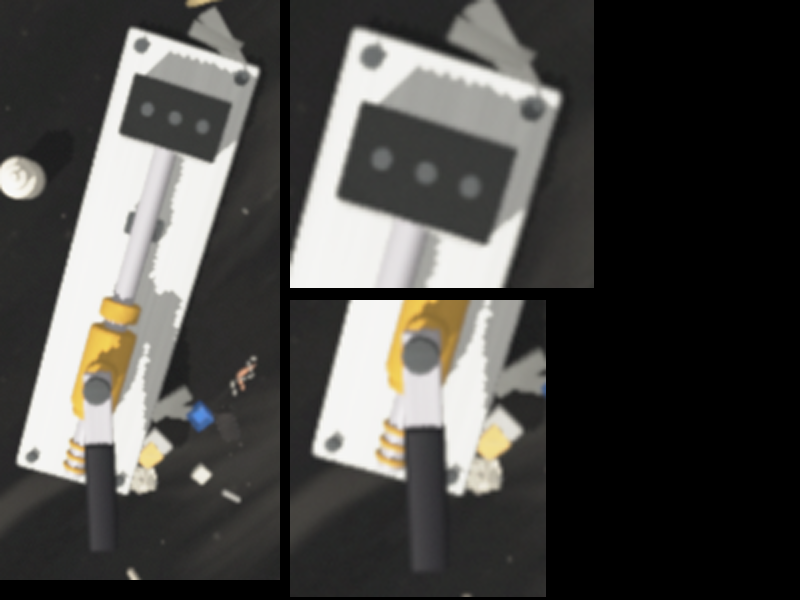

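Run:
```python
from h import *
p=np.load("w2.npy",allow_pickle=True).item()
def az(v): return np.degrees(np.arctan2(v[1],v[0]))
def quad(us,z):
    T=[at_z(p,u,z)[:2] for u in us]
    for a,b in zip(T,T[1:]+T[:1]): print(np.round(a,1),round(np.linalg.norm(b-a),1),round(az(b-a),2))
    print("c",np.mean(T,0)); return T
quad([(270,28.75),(335,48.75),(269.1,261.9),(213.1,247.8)],10)
quad([(273.1,51.6),(321.25,66.6),(311.6,96.25),(264.7,81.6)],36)
n=at_z(p,(253.5,210),69)[:2];e=at_z(p,(256.1,290.7),66)[:2];s=at_z(p,(255,237.4),66)[:2]
print("nut",n,"end",e,np.linalg.norm(e-n),az(e-n),az(e-s),np.linalg.norm(s-n))
```

```text
[440.5  77.5] 69.6 121.53
[404.1 136.8] 248.7 30.99
[617.3 264.9] 69.6 -57.85
[654.3 206. ] 249.5 -149.01
c [529.04484433 171.28538837]
[455.9  99.8] 48.4 121.14
[430.9 141.2] 29.1 29.8
[456.2 155.7] 48.0 -59.22
[480.7 114.4] 28.8 -149.42
c [455.93966262 127.76534311]
nut [570.41480028 196.04375499] end [630.99320944 262.25473796] 89.74206327806974 47.54367222395999 47.099092318782795 29.4525109513083
```

Fixture +y azimuth is 31°, the pad is at about (455.7, 127.5), and the valve axis is at about (571, 196.7). The handle is at azimuth 47°, about 16° short of fully open. I'll straddle the handle next.

Run:
```python
from bench import arm
from h import *
s=arm.read_state()
a=np.radians(47.3)
g=(571+65*np.cos(a),196.7+65*np.sin(a))
print(move(s,(*g,120),axes(-132.7)),move(s,(*g,62),axes(-132.7)))
```

```text
(array([-0.829, -0.278,  1.3  ]), array([-0.   ,  0.   ,  0.004])) (array([-0.829, -0.278,  1.88 ]), array([-0.   ,  0.   ,  0.004]))
```

Emit:
apply_moves(increments=[[[-0.4,-0.14,0.2,0,0,0,-0.2],[-0.83,-0.28,0.5,0,0,0,-0.2],[-0.83,-0.28,0.95,0,0,0,-0.2],[-0.83,-0.28,0.95,0,0,0,-0.2]]])

```text
clock: 4.65
position: [612.7, 243.6, 200.6]
ee_rot: [-0.402, 0.916, -0.0, -0.008]
contact_force: [-0.7, -0.3, -2.2]
gripper_width: 34.2
```

Run:
```python
from bench import arm
from h import *
s=arm.read_state()
a=np.radians(47.3)
g=(571+65*np.cos(a),196.7+65*np.sin(a))
print(s["gripper_width"],move(s,(*g,120),axes(-132.7)),move(s,(*g,62),axes(-132.7)))
p=arm.get_image("wrist")
cv2.imwrite("pics/w3.png",p["img"][:,:,::-1])
p=arm.get_image("scene")
cv2.imwrite("pics/s3.png",p["img"][:,:,::-1])
```

```text
34.15662455886099 (array([-0.027, -0.013,  0.265]), array([ 0.011, -0.029,  0.002])) (array([-0.035, -0.016,  0.845]), array([ 0.011, -0.029,  0.002]))
```

View pics/w3.png

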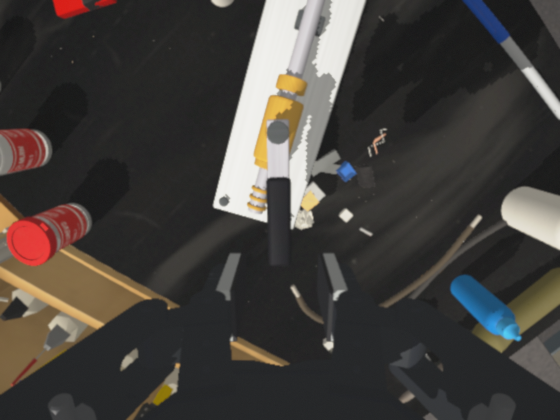

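View pics/s3.png

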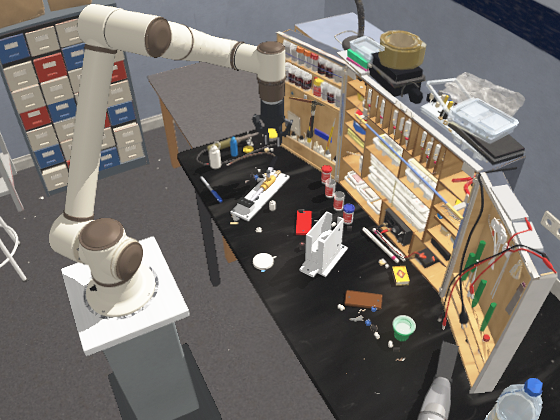

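Emit:
apply_moves(increments=[[[-0.03,-0.01,0.4,0,0,0,-0.2],[-0.03,-0.01,0.75,0,0,0,-0.2],[-0.03,-0.01,0.84,0,0,0,-0.2],[-0.03,-0.01,0.84,0,0,0,-0.45],[-0.03,-0.01,0.84,0,0,0,-0.45],[-0.03,-0.01,0.84,0,0,0,-0.45]]])

```text
clock: 5.35
position: [619.1, 247.3, 128.1]
ee_rot: [-0.403, 0.915, 0.0, 0.003]
contact_force: [0.5, 0.3, 0.1]
gripper_width: 23.5
```

Run:
```python
from bench import arm
from h import *
s=arm.read_state()
a=np.radians(47.3)
g=(571+65*np.cos(a),196.7+65*np.sin(a))
print(s["gripper_width"],s["contact_force"],move(s,(*g,62),axes(-132.7)))
p=arm.get_image("wrist")
cv2.imwrite("pics/w4.png",p["img"][:,:,::-1])
```

```text
23.51483169501683 [0.45330727 0.29766917 0.14736291] (array([0.048, 0.011, 0.121]), array([-0.003,  0.01 ,  0.008]))
```

View pics/w4.png

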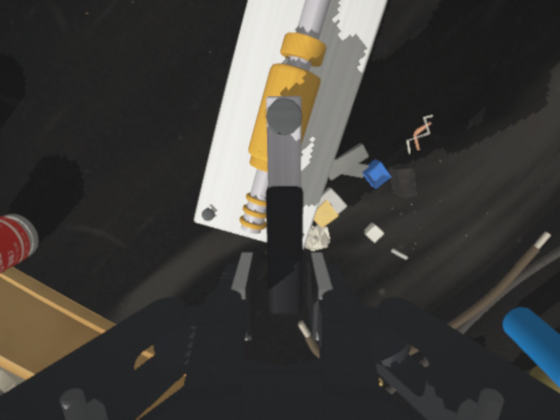

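Emit:
apply_moves(increments=[[[0.05,0.01,0.12,0,0,0,-0.45],[0.05,0.01,0.12,0,0,0,-0.45]]])

```text
clock: 5.6
position: [613.1, 243.1, 112.9]
ee_rot: [-0.402, 0.915, 0.0, -0.001]
contact_force: [-0.5, -0.7, -0.9]
gripper_width: 23.5
```

Emit:
apply_moves(increments=[[[0.002,0.045,0,0,0,-0.14,-0.45],[0.006,0.09,0,0,0,-0.28,-0.45],[0.014,0.135,0,0,0,-0.419,-0.45],[0.025,0.179,0,0,0,-0.559,-0.45],[0.039,0.222,0,0,0,-0.698,-0.45],[0.056,0.264,0,0,0,-0.838,-0.45],[0.076,0.305,0,0,0,-0.977,-0.45],[0.076,0.305,0,0,0,-0.977,-0.45]]])

```text
clock: 6.4
position: [586.4, 258.6, 113.8]
ee_rot: [-0.612, 0.791, -0.0, 0.001]
contact_force: [-0.2, 0.8, -0.2]
gripper_width: 23.7
```

```bash
cat > hs.py <<'E'
from bench import arm
from h import *
import sys
s=arm.read_state()
V=np.array([571,196.7])
p=np.array(s["position"]); Rm=R.from_quat(s["ee_rot"]).as_matrix()
g=p+54*Rm[:,2]; v=g[:2]-V
print("clock",s["clock"],"grasp",np.round(g,1),"r",np.linalg.norm(v).round(1),"az",np.degrees(np.arctan2(v[1],v[0])).round(1),"toolx+180",(np.degrees(np.arctan2(Rm[1,0],Rm[0,0]))+180).round(1),"F",np.round(s["contact_force"],1),"M",np.round(s["wrist_torque"],2),"w",s["gripper_width"].round(1))
if len(sys.argv)>1: cv2.imwrite(sys.argv[1],arm.get_image("wrist")["img"][:,:,::-1])
E
python3 hs.py pics/w5.png
```

```text
Traceback (most recent call last):
  File "hs.py", line 8, in <module>
    print("clock",s["clock"],"grasp",np.round(g,1),"r",np.linalg.norm(v).round(1),"az",np.degrees(np.arctan2(v[1],v[0])).round(1),"toolx+180",(np.degrees(np.arctan2(Rm[1,0],Rm[0,0]))+180).round(1),"F",np.round(s["contact_force"],1),"M",np.round(s["wrist_torque"],2),"w",s["gripper_width"].round(1))
                                                                                                                                                                                                                                                                              ^^^^^^^^^^^^^^^^^^^^^^^^
AttributeError: 'float' object has no attribute 'round'
```

```bash
sed -i 's/s\["gripper_width"\].round(1)/s["gripper_width"]/' hs.py; python3 hs.py pics/w5.png
```

```text
clock 6.4 grasp [586.5 258.6  59.8] r 63.8 az 75.9 toolx+180 75.5 F [-0.2  0.8 -0.2] M [ 0.    0.02 -0.  ] w 23.68616764594719
```

View pics/w5.png

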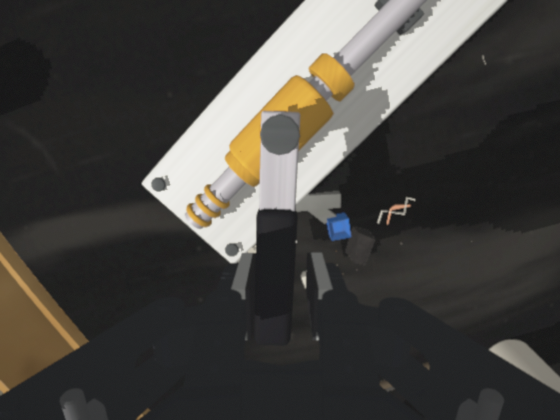

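The handle follows the fingers, so I'll continue the sweep.

Emit:
apply_moves(increments=[[[0.002,0.045,0,0,0,-0.14,-0.45],[0.006,0.09,0,0,0,-0.28,-0.45],[0.014,0.135,0,0,0,-0.419,-0.45],[0.025,0.179,0,0,0,-0.559,-0.45],[0.039,0.222,0,0,0,-0.698,-0.45],[0.056,0.264,0,0,0,-0.838,-0.45],[0.076,0.305,0,0,0,-0.977,-0.45],[0.076,0.305,0,0,0,-0.977,-0.45]]])

```text
clock: 7.25
position: [555.4, 259.1, 113.8]
ee_rot: [0.785, -0.62, 0.0, -0.001]
contact_force: [0.9, -1.0, 0.8]
gripper_width: 23.2
```

Emit:
apply_moves(increments=[[[0.002,0.045,0,0,0,-0.14,-0.45],[0.006,0.09,0,0,0,-0.28,-0.45],[0.014,0.135,0,0,0,-0.419,-0.45],[0.02,0.16,0,0,0,-0.5,-0.45],[0.02,0.16,0,0,0,-0.5,-0.45]]])

```text
clock: 7.75
position: [540.6, 253.7, 113.8]
ee_rot: [0.856, -0.517, 0.001, -0.001]
contact_force: [2.4, -0.5, 1.1]
gripper_width: 23.3
```

```bash
python3 hs.py pics/w6.png
```

```text
clock 7.75 grasp [540.7 253.7  59.8] r 64.6 az 118.0 toolx+180 117.7 F [ 2.4 -0.5  1.1] M [-0.08 -0.56 -0.05] w 23.28934809503595
```

View pics/w6.png

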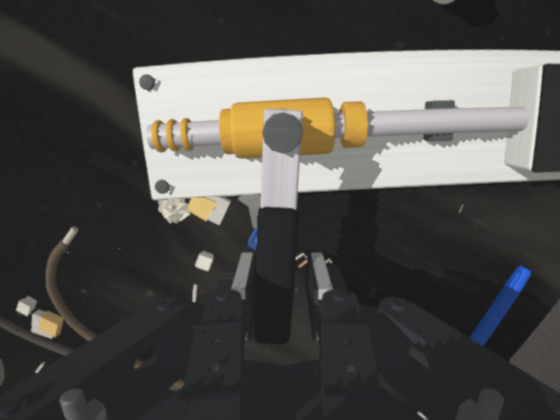

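Emit:
apply_moves(increments=[[[0.001,0.023,0,0,0,-0.07,-0.45],[0.002,0.045,0,0,0,-0.14,-0.45],[0.002,0.045,0,0,0,-0.14,-0.45]]])

```text
clock: 8.1
position: [536.6, 251.5, 113.7]
ee_rot: [0.873, -0.487, 0.001, -0.001]
contact_force: [2.3, 0.6, 0.4]
gripper_width: 23.8
```

```bash
python3 hs.py
```

```text
clock 8.1 grasp [536.7 251.6  59.7] r 64.7 az 122.0 toolx+180 121.7 F [2.3 0.6 0.4] M [ 0.12 -0.72  0.01] w 23.818475168366263
```

Emit:
apply_moves(increments=[[[0.001,0.015,0,0,0,-0.05,-0.45],[0.001,0.023,0,0,0,-0.07,-0.45],[0.001,0.023,0,0,0,-0.07,-0.45]]])

```text
clock: 8.4
position: [534.4, 250.2, 113.4]
ee_rot: [0.882, -0.471, 0.0, -0.001]
contact_force: [3.5, 1.9, 3.2]
gripper_width: 23.9
```

```bash
python3 hs.py pics/w7.png
```

```text
clock 8.4 grasp [534.5 250.2  59.4] r 64.8 az 124.3 toolx+180 123.8 F [3.5 1.9 3.2] M [ 0.46 -0.83 -0.02] w 23.90146240256384
```

Emit:
apply_moves(increments=[[[0.001,0.015,0,0,0,0,-0.45],[0.001,0.025,0,0,0,0,-0.45],[0.001,0.025,0,0,0,0,-0.45]]])

```text
clock: 8.75
position: [533.9, 249.8, 113.5]
ee_rot: [0.882, -0.471, 0.002, -0.003]
contact_force: [7.4, 4.3, -1.0]
gripper_width: 24.0
```

```bash
python3 hs.py pics/w7.png
```

```text
clock 8.75 grasp [534.2 250.1  59.5] r 64.8 az 124.6 toolx+180 123.8 F [ 7.4  4.3 -1. ] M [ 1.06 -2.09 -0.09] w 23.962625779083535
```

View pics/w7.png

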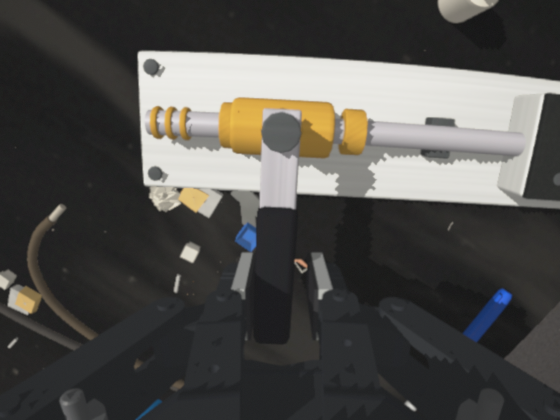

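The arm has stalled and the force rose to 8.6 N, so the handle is at its stop. I'll give one more light push, then recentre and lift.

Emit:
apply_moves(increments=[[[0,0.02,0,0,0,0,-0.45],[0,0.02,0,0,0,0,-0.45]]])

```text
clock: 9.0
position: [533.6, 249.7, 113.6]
ee_rot: [0.882, -0.471, 0.003, -0.005]
contact_force: [12.2, 6.4, -4.5]
gripper_width: 23.5
```

Emit:
apply_moves(increments=[[[0,-0.06,0,0,0,0,-0.45],[0,-0.08,0,0,0,0,-0.2],[0,-0.08,0,0,0,0,-0.2],[0,-0.08,-0.3,0,0,0,-0.2],[0,-0.08,-0.7,0,0,0,0],[0,-0.08,-1,0,0,0,0.5],[0,-0.08,-1,0,0,0,1]]])

```text
clock: 9.7
position: [537.7, 252.0, 217.4]
ee_rot: [0.882, -0.471, 0.002, -0.003]
contact_force: [0.4, 1.0, 0.0]
gripper_width: 69.9
```

```bash
python3 hs.py pics/w8.png
```

```text
clock 9.7 grasp [538.  252.3 163.4] r 64.6 az 120.7 toolx+180 123.8 F [0.4 1.  0. ] M [ 0.05 -0.06  0.05] w 69.89150643918259
```

View pics/w8.png

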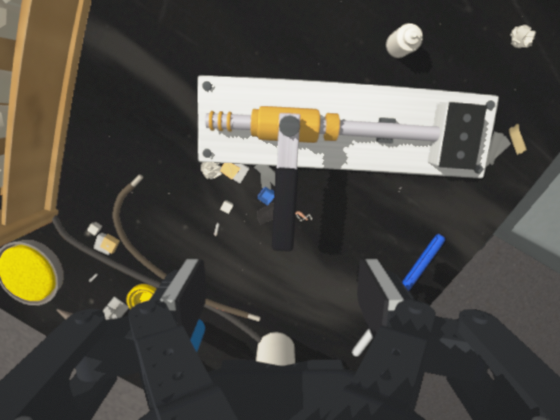

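Run:
```python
from bench import arm
from h import *
p=arm.get_image("wrist"); np.save("w8.npy",p,allow_pickle=True)
im=p["img"][:,:,::-1]
c=im[90:260,250:330]; c=cv2.resize(c,None,fx=3.5,fy=3.5,interpolation=cv2.INTER_CUBIC)
c2=im[85:190,400:510]; c2=cv2.resize(c2,None,fx=4,fy=4,interpolation=cv2.INTER_CUBIC)
o=np.zeros((600,800,3),np.uint8); o[:c.shape[0],:c.shape[1]]=c; o[:c2.shape[0],300:300+c2.shape[1]]=c2
cv2.imwrite("pics/w8c.png",o)
```

```text
(no output)
```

View pics/w8c.png

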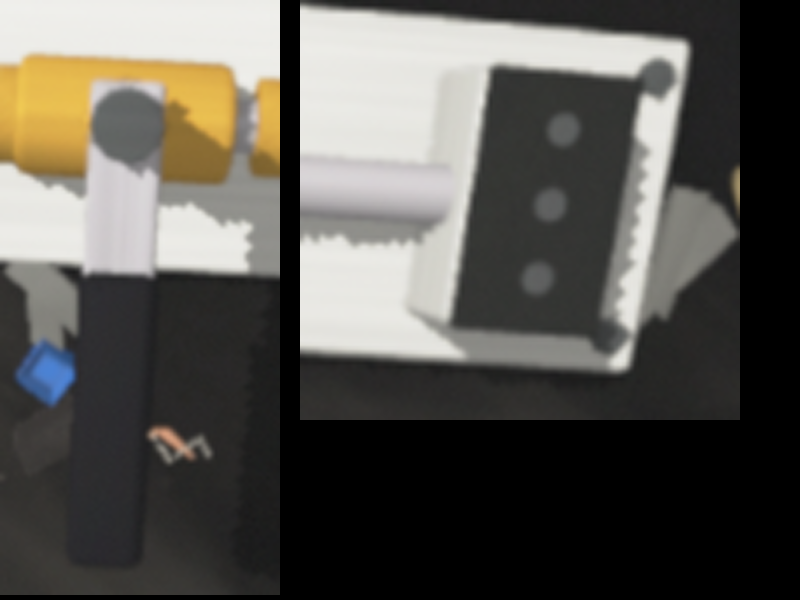

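Run:
```python
from h import *
p=np.load("w8.npy",allow_pickle=True).item()
def az(v): return np.degrees(np.arctan2(v[1],v[0]))
f=lambda x,y:(250+x/3.5,90+y/3.5); g=lambda x,y:(400+(x-300)/4,85+y/4)
n=at_z(p,f(127,125),69)[:2]; s=at_z(p,f(118,273),66)[:2]; e=at_z(p,f(105,563),66)[:2]
print("nut",n,"handle az",az(e-n),az(e-s),np.linalg.norm(e-n))
T=[at_z(p,g(*u),36)[:2] for u in [(491,67),(642,78),(602,338),(452,325)]]
for a,b in zip(T,T[1:]+T[:1]): print(np.round(a,1),round(np.linalg.norm(b-a),1),round(az(b-a),2))
print(np.mean(T,0)); h=[at_z(p,g(*u),36)[:2] for u in [(563,129),(550,205),(538,278)]]; print(h, az(h[2]-h[0]))
```

```text
nut [571.55237149 196.14983857] handle az 121.12905967047956 121.39119835583466 87.68475639519028
[482.  114.5] 29.9 -148.14
[456.6  98.7] 49.3 122.84
[429.8 140.1] 31.0 29.86
[456.8 155.6] 48.2 -58.47
[456.27539373 127.22531228]
[array([463.11472825, 114.89952242]), array([455.8451479 , 127.02910045]), array([448.55124446, 138.84643657])] 121.30616906144402
```

The handle azimuth is 121.2°, equal to the fixture's −x, so the valve is shut. Now I'll plan the transfer to the chute.

```bash
cat >> h.py <<'E'
def chain(s,wps):
    """wps: list of (tcp,R); prints call numbers, one per wp, relative to the previous one"""
    s=dict(s)
    for t,Rt in wps:
        d,r=move(s,t,Rt,0); d=np.round(d,2); r=np.round(r,2)
        R0=R.from_quat(s["ee_rot"])
        n=max(np.linalg.norm(d)*2, np.degrees(np.linalg.norm(r)*.5)/8.59)
        print("[%s, %s] rows>=%.1f %s"%(", ".join("%g"%v for v in d),", ".join("%g"%(v+0) for v in r),n,"!!" if max(abs(d).max(),abs(r).max())>1 else ""))
        s["position"]=np.array(s["position"])+R0.as_matrix()@(d*100)
        s["ee_rot"]=(R0*R.from_rotvec(r*.5)).as_quat()
C=np.array([567.5,-173.1]); cy=np.radians(29.05); cx=np.array([np.cos(cy),np.sin(cy)])
def chp(x,z): return np.array([*(C+cx*x),z])
E
python3 - <<'E'
from bench import arm
from h import *
s=arm.read_state()
Rg=axes(-150.95,35); g=chp(-80.5,35)-51*Rg[:,2]; pre=g-90*Rg[:,2]
print(g,pre)
chain(s,[((510,170,240),axes(-80)),((500,85,240),axes(-105)),((480,0,240),axes(-130)),((455,-80,240),axes(-148)),((430,-160,240),axes(-150.95,15)),((pre[0]+5,pre[1]+20,pre[2]+40),axes(-150.95,35)),(pre,Rg)])
E
```

```text
[ 471.55485975 -226.39276673   76.77675426] [ 426.427204   -251.45894126  150.50043824]
[0.53, 0.66, -0.27, 0, 0, 0.83] rows>=2.8 
[0.82, 0.25, -0, 0, 0, 0.87] rows>=2.9 
[0.87, -0.02, -0, 0, 0, 0.88] rows>=2.9 
[0.78, -0.33, 0, 0, 0, 0.62] rows>=2.1 
[0.63, -0.54, 0, 0.02, -0.53, 0.11] rows>=1.8 
[0.45, -0.64, 0.39, -0.01, -0.69, 0] rows>=2.3 
[0.35, -0.15, 0.25, 0, 0, 0] rows>=0.9
```

Emit:
apply_moves(increments=[[[0.2,0.3,-0.15,0,0,0.3,1],[0.4,0.5,-0.27,0,0,0.6,1],[0.53,0.66,-0.27,0,0,0.83,1]]])

```text
clock: 10.1
position: [510.4, 169.1, 239.5]
ee_rot: [0.764, -0.645, -0.0, 0.001]
contact_force: [0.5, 0.4, 0.8]
gripper_width: 85.5
```

Emit:
apply_moves(increments=[[[0.3,0.1,0,0,0,0.3,1],[0.6,0.2,0,0,0,0.6,1],[0.82,0.25,0,0,0,0.87,1]]])

```text
clock: 10.4
position: [498.9, 83.5, 237.9]
ee_rot: [-0.607, 0.795, 0.001, -0.003]
contact_force: [-0.2, 1.1, -0.1]
gripper_width: 85.1
```

Emit:
apply_moves(increments=[[[0.3,0,0,0,0,0.3,1],[0.6,0,0,0,0,0.6,1],[0.87,-0.02,0,0,0,0.88,1]]])

```text
clock: 10.7
position: [478.5, -0.5, 237.9]
ee_rot: [-0.419, 0.908, 0.001, -0.003]
contact_force: [0.1, 0.4, 1.0]
gripper_width: 85.4
```

Emit:
apply_moves(increments=[[[0.4,-0.16,0,0,0,0.3,1],[0.78,-0.33,0,0,0,0.62,1],[0.78,-0.33,0,0,0,0.62,1]]])

```text
clock: 11.0
position: [452.3, -83.1, 237.8]
ee_rot: [-0.273, 0.962, 0.001, -0.003]
contact_force: [-0.1, 0.5, -0.0]
gripper_width: 85.4
```

Emit:
apply_moves(increments=[[[0.3,-0.27,0,0.01,-0.27,0.05,1],[0.63,-0.54,0,0.02,-0.53,0.11,1],[0.63,-0.54,0,0.02,-0.53,0.11,1],[0.63,-0.54,0,0.02,-0.53,0.11,1],[0.63,-0.54,0,0.02,-0.53,0.11,1]]])

```text
clock: 11.5
position: [430.9, -158.5, 239.1]
ee_rot: [-0.248, 0.96, 0.032, 0.127]
contact_force: [0.1, 0.2, -1.0]
gripper_width: 85.2
```

Run:
```python
from bench import arm
from h import *
s=arm.read_state(); print(s["clock"],s["position"],s["joints"])
Rg=axes(-150.95,35); g=chp(-80.5,35)-51*Rg[:,2]; pre=g-90*Rg[:,2]
chain(s,[((pre[0]+5,pre[1]+20,pre[2]+40),axes(-150.95,35)),(pre,Rg)])
```

```text
11.5 [ 430.94636723 -158.47651518  239.07471595] [-0.07822222  0.11284662 -0.48732401 -0.20808916 -0.75996142 -0.85010535]
[0.46, -0.64, 0.38, 0, -0.7, 0] rows>=2.3 
[0.35, -0.15, 0.24, 0, 0, 0] rows>=0.9
```

Emit:
apply_moves(increments=[[[0.2,-0.3,0.2,0,-0.3,0,1],[0.46,-0.64,0.38,0,-0.6,0,1],[0.46,-0.64,0.38,0,-0.7,0,1],[0.46,-0.64,0.38,0,-0.7,0,1],[0.46,-0.64,0.38,0,-0.7,0,1]]])

```text
clock: 12.0
position: [432.1, -232.1, 189.5]
ee_rot: [-0.238, 0.923, 0.076, 0.292]
contact_force: [-0.3, -0.7, 0.1]
gripper_width: 85.2
```

Emit:
apply_moves(increments=[[[0.2,-0.1,0.1,0,0,0,1],[0.35,-0.15,0.24,0,0,0,1],[0.35,-0.15,0.24,0,0,0,1],[0.35,-0.15,0.24,0,0,0,1]]])

```text
clock: 12.4
position: [427.0, -250.9, 151.6]
ee_rot: [-0.24, 0.923, 0.075, 0.293]
contact_force: [0.2, -0.1, -0.1]
gripper_width: 85.2
```

Run:
```python
from bench import arm
from h import *
s=arm.read_state(); print(s["clock"],s["position"],s["joints"])
Rg=axes(-150.95,35); g=chp(-80.5,35)-51*Rg[:,2]; pre=g-90*Rg[:,2]
chain(s,[(pre,Rg),(g,Rg)]); chain(s,[(g,Rg)])
cv2.imwrite("pics/w9.png",arm.get_image("wrist")["img"][:,:,::-1])
cv2.imwrite("pics/s9.png",arm.get_image("scene")["img"][:,:,::-1])
```

```text
12.4 [ 426.99769079 -250.87184526  151.57861059] [-0.54269717  0.325957   -0.36377039 -0.8396338  -0.73526853  0.08029365]
[0.01, -0, 0, 0, 0.01, 0] rows>=0.0 
[0, -0, 0.9, 0, 0, 0] rows>=1.8 
[0.02, -0, 0.9, 0, 0.01, 0] rows>=1.8
```

View pics/w9.png

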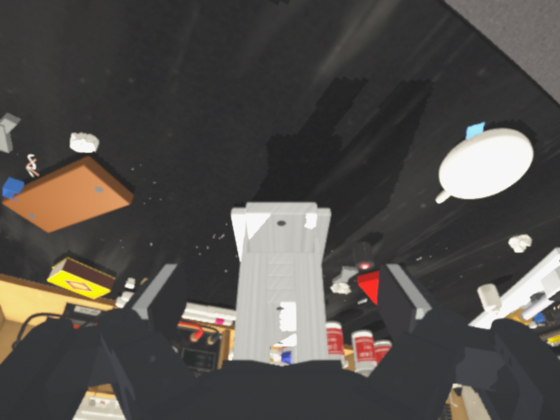

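View pics/s9.png

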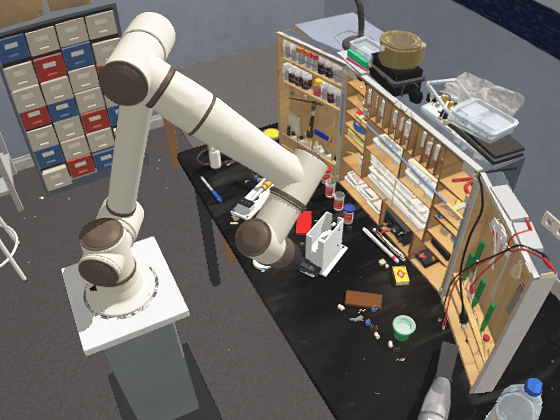

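The chute and blank are centred between the fingers at column 281. I'm advancing along the tool axis.

Emit:
apply_moves(increments=[[[0.01,0,0.3,0,0.01,0,1],[0.01,0,0.5,0,0.01,0,1],[0.02,0,0.7,0,0.01,0,1],[0.02,0,0.85,0,0.01,0,1],[0.02,0,0.9,0,0.01,0,1],[0.02,0,0.9,0,0.01,0,1],[0.02,0,0.9,0,0.01,0,1]]])

```text
clock: 13.2
position: [470.6, -228.3, 77.7]
ee_rot: [-0.239, 0.923, 0.073, 0.291]
contact_force: [-0.1, 0.2, -0.2]
gripper_width: 85.4
```

Run:
```python
from bench import arm
from h import *
s=arm.read_state(); print(s["clock"],s["position"],s["contact_force"])
Rg=axes(-150.95,35); g=chp(-80.5,35)-51*Rg[:,2]; pre=g-90*Rg[:,2]
chain(s,[(g,Rg)])
cv2.imwrite("pics/w10.png",arm.get_image("wrist")["img"][:,:,::-1])
```

```text
13.2 [ 470.60882145 -228.28270738   77.69569555] [-0.08004644  0.23619593 -0.2492612 ]
[-0.01, 0.01, 0.02, -0.01, 0, 0] rows>=0.0
```

View pics/w10.png

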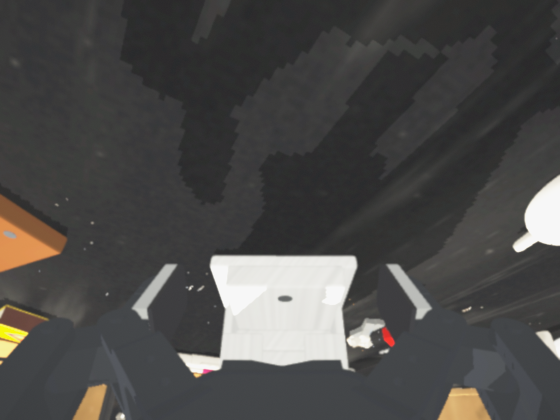

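Emit:
apply_moves(increments=[[[-0.01,0.01,0.02,0,0,0,1],[-0.01,0.01,0.02,0,0,0,0.4],[-0.01,0.01,0.02,0,0,0,-1],[-0.01,0.01,0.02,0,0,0,-1],[-0.01,0.01,0.02,0,0,0,-1],[-0.01,0.01,0.02,0,0,0,-1],[-0.01,0.01,0.02,0,0,0,-1]]])

```text
clock: 13.95
position: [471.6, -226.4, 76.2]
ee_rot: [-0.239, 0.923, 0.074, 0.291]
contact_force: [-3.0, -1.4, 5.3]
gripper_width: 45.1
```

Run:
```python
from bench import arm
from h import *
s=arm.read_state(); print(s["clock"],s["position"],s["contact_force"],s["wrist_torque"],s["gripper_width"])
Rm=R.from_quat(s["ee_rot"]).as_matrix()
print("dir -chute x in tool:",Rm.T@np.array([-cx[0],-cx[1],0]), "up", Rm.T@np.array([0,0,1]))
cv2.imwrite("pics/w11.png",arm.get_image("wrist")["img"][:,:,::-1])
```

```text
13.95 [ 471.60179515 -226.41298231   76.24597964] [-2.9540298  -1.36083911  5.34949789] [-0.15605602  0.9695104   0.1467355 ] 45.08477311038494
dir -chute x in tool: [ 0.81942137 -0.00160649 -0.57318935] up [-0.57319149 -0.00292757 -0.81941622]
```

View pics/w11.png

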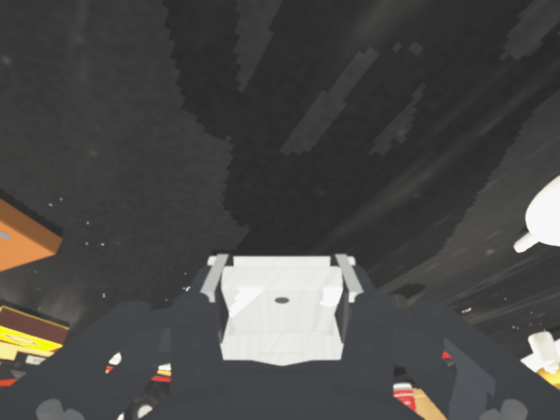

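Gripped at 45.1 mm. I'm drawing it out level, slowly.

Emit:
apply_moves(increments=[[[0.03,0,-0.02,0,0,0,-1],[0.07,0,-0.049,0,0,0,-1],[0.11,0,-0.077,0,0,0,-1],[0.15,0,-0.105,0,0,0,-1],[0.19,0,-0.133,0,0,0,-1],[0.23,0,-0.161,0,0,0,-1]]])

```text
clock: 14.6
position: [447.9, -239.8, 76.0]
ee_rot: [-0.239, 0.923, 0.074, 0.292]
contact_force: [2.0, 0.7, 2.4]
gripper_width: 45.0
```

Run:
```python
from bench import arm
from h import *
s=arm.read_state(); print(s["clock"],s["position"],s["contact_force"],s["wrist_torque"],s["gripper_width"])
cv2.imwrite("pics/w12.png",arm.get_image("wrist")["img"][:,:,::-1])
```

```text
14.6 [ 447.91593645 -239.83434032   75.98602082] [1.99363171 0.66027257 2.36012857] [-0.01599526  0.14897806  0.05019114] 45.04752537276976
```

View pics/w12.png

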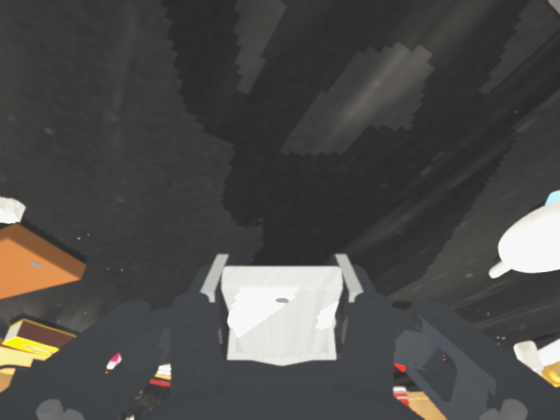

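The blank is following without slip (its hole stays at (281,299)) and forces are small, so I'll continue.

Emit:
apply_moves(increments=[[[0.04,0,-0.028,0,0,0,-1],[0.08,0,-0.056,0,0,0,-1],[0.12,0,-0.084,0,0,0,-1],[0.16,0,-0.112,0,0,0,-1],[0.2,0,-0.14,0,0,0,-1],[0.24,0,-0.168,0,0,0,-1],[0.28,0,-0.196,0,0,0,-1],[0.32,0,-0.224,0,0,0,-1],[0.36,0,-0.252,0,0,0,-1],[0.4,0,-0.28,0,0,0,-1]]])

```text
clock: 15.65
position: [403.7, -263.7, 75.6]
ee_rot: [-0.239, 0.924, 0.074, 0.291]
contact_force: [0.1, -0.3, -0.8]
gripper_width: 44.7
```

Run:
```python
from bench import arm
from h import *
s=arm.read_state(); print(s["clock"],s["position"],s["contact_force"],s["wrist_torque"],s["gripper_width"])
cv2.imwrite("pics/w13.png",arm.get_image("wrist")["img"][:,:,::-1])
cv2.imwrite("pics/t13.png",cv2.resize(arm.get_image("top")["img"][130:260,250:440,::-1],None,fx=4,fy=4))
```

```text
15.65 [ 403.67175333 -263.6837026    75.62706456] [ 0.12949004 -0.34879949 -0.83440692] [-0.61395978  1.18785312  0.01725911] 44.693860714599445
```

View pics/w13.png

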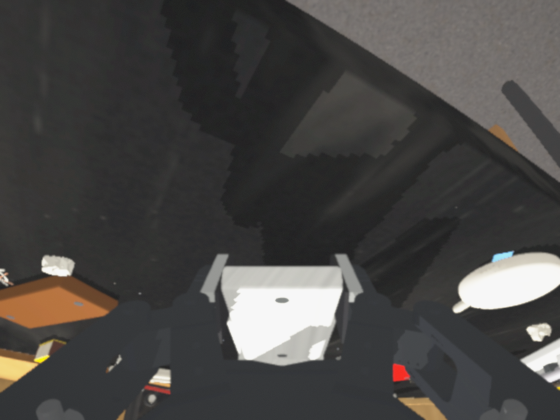

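View pics/t13.png

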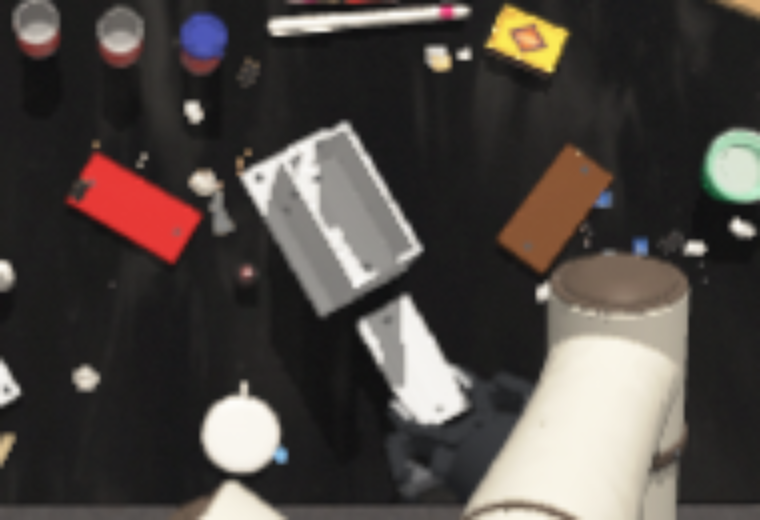

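Run:
```python
from bench import arm
from h import *
s=arm.read_state()
Rm=R.from_quat(s["ee_rot"]).as_matrix(); p0=np.array(s["position"])
Rg=R.from_quat([-0.239,0.923,0.074,0.291]).as_matrix(); t0=np.array([471.6,-226.4,76.2])
c=np.array([*(C+cx*-44.8),35]); print("centre in tool (kin)",Rg.T@(c-t0), "grasp pt chute x",(t0+51*Rg[:,2]-[*C,0])[:2]@cx)
p=arm.get_image("wrist"); im=p["img"]
for uv in [(223,266),(342,266),(282,300),(240,345),(330,345)]:
    X=at_z(p,uv,39.5); print(uv,X,"tool",Rm.T@(X-p0))
print("up in tool",Rm.T@np.array([0,0,1.]))
cr=im[240:370,200:370,::-1]; cv2.imwrite("pics/w13c.png",cv2.resize(cr,None,fx=4.5,fy=4.5,interpolation=cv2.INTER_CUBIC))
```

```text
centre in tool (kin) [-29.59395403   0.19973402  70.96297733] grasp pt chute x -80.49285240669104
(223, 266) [ 410.08731627 -282.07011315   39.5       ] tool [ 23.3922715  -19.00062133  27.87346207]
(342, 266) [ 391.20778102 -248.24832255   39.5       ] tool [23.49563961 19.73320542 27.69924811]
(282, 300) [ 424.05818295 -252.33791803   39.5       ] tool [ 1.56014118  0.27804409 43.06818772]
(240, 345) [ 486.73000491 -243.31731582   39.5       ] tool [-46.97175082 -22.11042022  77.01727691]
(330, 345) [ 463.15540249 -201.22963249   39.5       ] tool [-46.78503119  26.12891869  76.75981898]
up in tool [-0.57252853 -0.00215971 -0.81988195]
```

View pics/w13c.png

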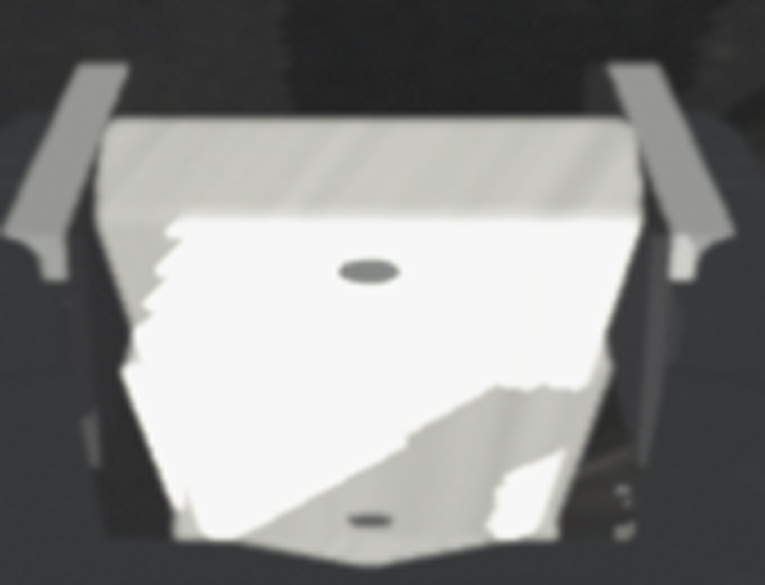

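Run:
```python
from bench import arm
from h import *
s=arm.read_state()
Rm=R.from_quat(s["ee_rot"]).as_matrix(); p0=np.array(s["position"])
p=arm.get_image("wrist")
for uv in [(221.6,287.8),(342.2,287.8),(282,300.2),(282.2,355.6)]:
    X=at_z(p,uv,39.4); t=X-p0; print(uv,"along",-t[:2]@cx,"lat",t[:2]@[-cx[1],cx[0]])
K=Rm@np.array([-29.6,0.2,71]); print("kin centre along",-K[:2]@cx,"z",K[2]+p0[2])
```

```text
(221.6, 287.8) along -13.302537305744423 lat -21.985541114967628
(342.2, 287.8) along -13.152989703004815 lat 22.17079399109572
(282, 300.2) along -24.074341434426263 lat 0.1476810900554129
(282.2, 355.6) along -103.93114528491962 lat 0.24598707615921403
kin centre along -64.93090021980352 z 34.56995826683938
```

Hole spacing reads 79.9 mm, so the blank is level in the jaws. Its centre is about 64.3 mm ahead of the TCP. I'll lift and carry it to the pad.

```bash
cat >> h.py <<'E'
PAD=np.array([456.0,127.4]); fxa=-58.8; fx=np.array([np.cos(np.radians(fxa)),np.sin(np.radians(fxa))])
def place(z): return np.array([*(PAD+fx*64.3),z])
E
python3 - <<'E'
from bench import arm
from h import *
s=arm.read_state(); print(s["clock"])
A=lambda a:axes(a,35)
P=place(215); print(P)
chain(s,[((402,-264,150),A(-150.95)),((403,-260,215),A(-150.95)),((425,-190,215),A(-128)),((450,-105,215),A(-105)),((475,-15,215),A(-82)),(P,A(-58.8))])
E
```

```text
15.85
[489.3091367   72.40007807 215.        ]
[-0.41, 0.01, -0.62, -0.01, 0, 0] rows>=1.5 
[-0.39, 0.03, -0.52, 0, 0, 0] rows>=1.3 
[-0.44, 0.5, 0.31, -0.46, 0, -0.66] rows>=2.7 
[-0.67, 0.33, 0.47, -0.46, 0, -0.66] rows>=2.7 
[-0.77, -0.02, 0.54, -0.46, 0, -0.65] rows>=2.7 
[-0.69, -0.26, 0.48, -0.46, 0, -0.67] rows>=2.7
```

Emit:
apply_moves(increments=[[[-0.06,0,-0.1,0,0,0,-1],[-0.2,0,-0.3,0,0,0,-1],[-0.33,0.01,-0.5,0,0,0,-1],[-0.41,0.01,-0.62,0,0,0,-1]]])

```text
clock: 16.25
position: [402.6, -263.4, 151.9]
ee_rot: [-0.239, 0.923, 0.073, 0.292]
contact_force: [0.1, 0.3, -0.7]
gripper_width: 45.3
```

Emit:
apply_moves(increments=[[[-0.15,0.01,-0.2,0,0,0,-1],[-0.3,0.02,-0.4,0,0,0,-1],[-0.39,0.03,-0.52,0,0,0,-1]]])

```text
clock: 16.55
position: [402.9, -259.4, 217.2]
ee_rot: [-0.239, 0.923, 0.073, 0.292]
contact_force: [-1.0, 0.6, -2.1]
gripper_width: 45.2
```

Emit:
apply_moves(increments=[[[-0.1,0.12,0.07,-0.1,0,-0.15,-1],[-0.22,0.25,0.15,-0.22,0,-0.31,-1],[-0.33,0.38,0.23,-0.34,0,-0.49,-1],[-0.44,0.5,0.31,-0.46,0,-0.66,-1]]])

```text
clock: 16.95
position: [425.4, -188.8, 215.0]
ee_rot: [-0.42, 0.856, 0.131, 0.27]
contact_force: [0.5, 0.9, -1.1]
gripper_width: 44.9
```

Emit:
apply_moves(increments=[[[-0.17,0.08,0.12,-0.12,0,-0.17,-1],[-0.34,0.17,0.24,-0.23,0,-0.33,-1],[-0.51,0.25,0.36,-0.34,0,-0.49,-1],[-0.67,0.33,0.47,-0.46,0,-0.66,-1]]])

```text
clock: 17.35
position: [449.9, -103.8, 214.5]
ee_rot: [-0.583, 0.755, 0.182, 0.238]
contact_force: [0.8, -0.9, -0.8]
gripper_width: 44.9
```

Run:
```python
from bench import arm
from h import *
s=arm.read_state(); print(s["clock"],s["position"],s["joints"],s["gripper_width"])
A=lambda a:axes(a,35)
chain(s,[((475,-15,215),A(-82)),(place(215),A(-58.8))])
```

```text
17.35 [ 449.91809379 -103.83542103  214.54320416] [-0.23785675  0.27041239 -0.27532811 -0.68798908 -1.11825783  0.32199573] 44.90858711532235
[-0.76, -0.02, 0.52, -0.46, -0.01, -0.65] rows>=2.7 
[-0.69, -0.26, 0.49, -0.46, 0, -0.66] rows>=2.7
```

Emit:
apply_moves(increments=[[[-0.19,0,0.13,-0.12,0,-0.16,-1],[-0.38,-0.01,0.26,-0.23,0,-0.32,-1],[-0.57,-0.01,0.39,-0.34,0,-0.49,-1],[-0.76,-0.02,0.52,-0.46,-0.01,-0.65,-1]]])

```text
clock: 17.75
position: [475.6, -15.4, 215.3]
ee_rot: [0.72, -0.625, -0.227, -0.198]
contact_force: [0.1, -0.1, -1.3]
gripper_width: 45.0
```

Emit:
apply_moves(increments=[[[-0.17,-0.06,0.12,-0.12,0,-0.16,-1],[-0.34,-0.13,0.24,-0.23,0,-0.33,-1],[-0.52,-0.2,0.37,-0.34,0,-0.5,-1],[-0.69,-0.26,0.49,-0.46,0,-0.66,-1],[-0.69,-0.26,0.49,-0.46,0,-0.66,-1],[-0.69,-0.26,0.49,-0.46,0,-0.66,-1]]])

```text
clock: 18.35
position: [489.6, 71.4, 214.5]
ee_rot: [0.83, -0.47, -0.262, -0.149]
contact_force: [0.5, 0.3, -1.1]
gripper_width: 44.9
```

Run:
```python
from bench import arm
from h import *
s=arm.read_state(); print(s["clock"],s["position"],s["joints"],s["gripper_width"])
A=lambda a:axes(a,35)
chain(s,[(place(215),A(-58.8)),(place(150),A(-58.8)),(place(100),A(-58.8))])
cv2.imwrite("pics/w14.png",arm.get_image("wrist")["img"][:,:,::-1])
cv2.imwrite("pics/t14.png",cv2.resize(arm.get_image("top")["img"][130:260,180:370,::-1],None,fx=4,fy=4))
cv2.imwrite("pics/s14.png",arm.get_image("scene")["img"][:,:,::-1])
```

```text
18.35 [489.61638541  71.43743494 214.50619587] [ 0.17079937  0.39361537 -0.11929128 -0.58206954 -1.34698123  0.58663749] 44.9205867266342
[-0.01, -0, 0, -0.01, 0, -0.01] rows>=0.0 
[0.37, -0, 0.53, 0, 0, 0] rows>=1.3 
[0.29, -0, 0.41, 0, 0, 0] rows>=1.0
```

View pics/t14.png

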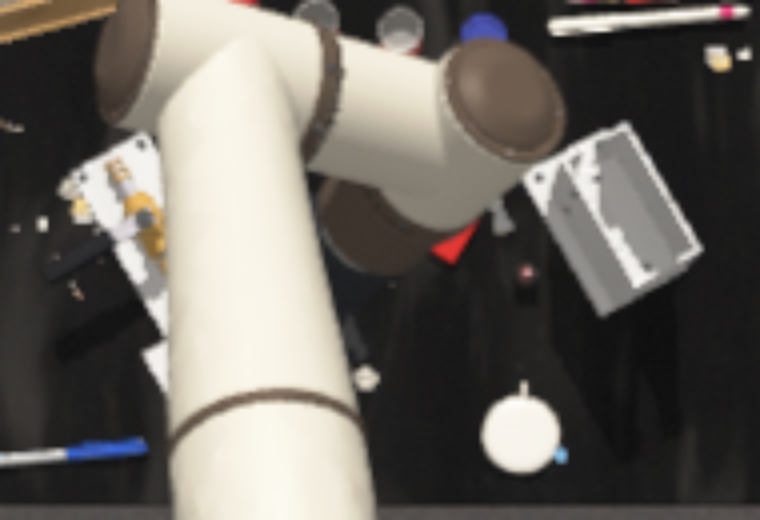

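View pics/w14.png

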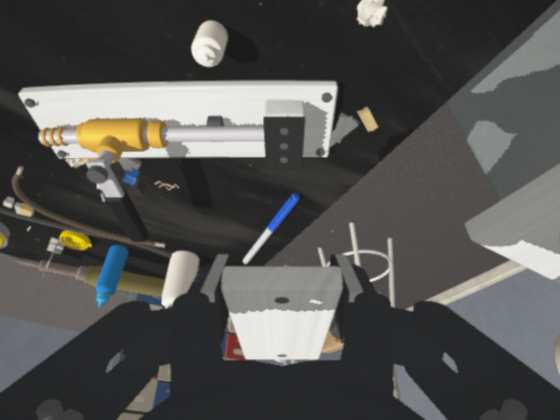

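View pics/s14.png

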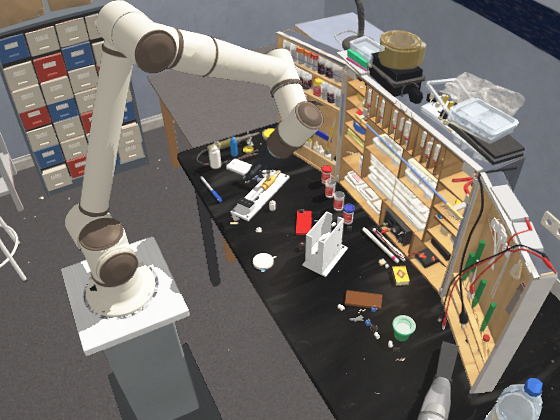

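Run:
```python
from bench import arm
from h import *
p=arm.get_image("top"); q=arm.get_image("scene")
# triangulate wrist cap centre: top px (306,155), scene px (310,113)
o1,d1=ray(p,(306,155)); o2,d2=ray(q,(311,112))
A=np.column_stack([d1,-d2]); t=np.linalg.lstsq(A,o2-o1,rcond=None)[0]
print(o1+d1*t[0],o2+d2*t[1])
```

```text
[564.54211173 -64.74205912 447.30500784] [573.11527618 -68.03428717 449.62893695]
```

The blank is still held as before (hole at (282,300)). I'm lowering it over the pad.

Emit:
apply_moves(increments=[[[0.18,0,0.26,0,0,0,-1],[0.36,0,0.53,0,0,0,-1],[0.36,0,0.53,0,0,0,-1]]])

```text
clock: 18.9
position: [487.1, 71.0, 147.5]
ee_rot: [0.828, -0.472, -0.265, -0.147]
contact_force: [-1.1, -0.1, -1.7]
gripper_width: 45.0
```

Emit:
apply_moves(increments=[[[0.12,0,0.17,0,0,0,-1],[0.24,0,0.34,0,0,0,-1],[0.29,0,0.41,0,0,0,-1],[0.29,0,0.41,0,0,0,-1],[0.29,0,0.41,0,0,0,-1]]])

```text
clock: 19.4
position: [490.2, 71.5, 101.7]
ee_rot: [0.83, -0.47, -0.261, -0.15]
contact_force: [0.4, 0.7, -1.1]
gripper_width: 44.9
```

Run:
```python
from bench import arm
from h import *
s=arm.read_state(); print(s["clock"],s["position"],s["contact_force"])
A=lambda a:axes(a,35)
chain(s,[(place(100),A(-58.8)),(place(84),A(-58.8))])
p=arm.get_image("wrist")
cv2.imwrite("pics/w15.png",p["img"][:,:,::-1])
p=arm.get_image("scene")
cv2.imwrite("pics/s15.png",cv2.resize(p["img"][130:250,190:370,::-1],None,fx=4.4,fy=4.4,interpolation=cv2.INTER_CUBIC))
```

```text
19.4 [490.20185929  71.47925455 101.68190359] [ 0.39938068  0.74299667 -1.08227004]
[-0, 0, 0.02, -0.01, 0, 0] rows>=0.0 
[0.09, 0, 0.13, 0, 0, 0] rows>=0.3
```

View pics/w15.png

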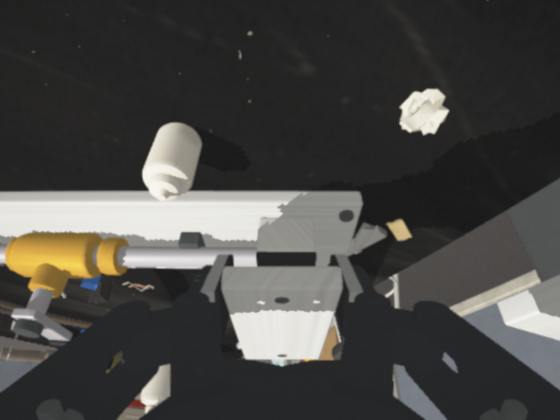

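View pics/s15.png

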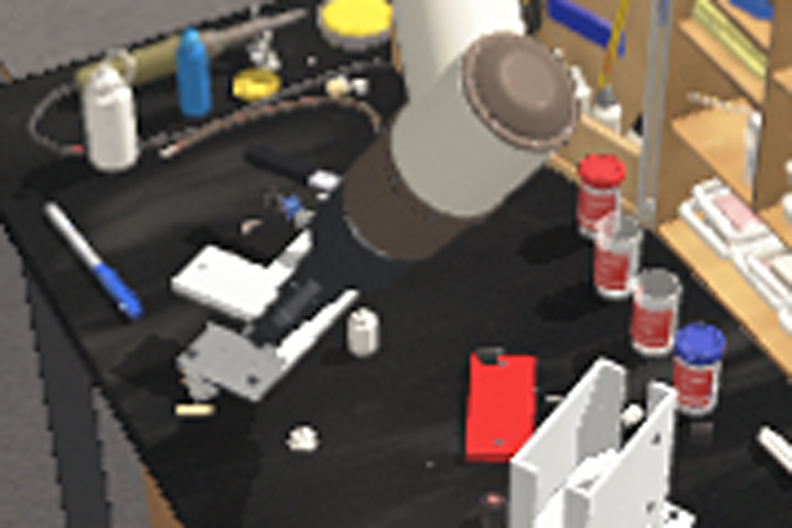

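Run:
```python
from h import *
im=cv2.imread("pics/w15.png")
cv2.imwrite("pics/w15c.png",cv2.resize(im[180:370,190:380],None,fx=3.1,fy=3.1,interpolation=cv2.INTER_CUBIC))
```

```text
(no output)
```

View pics/w15c.png

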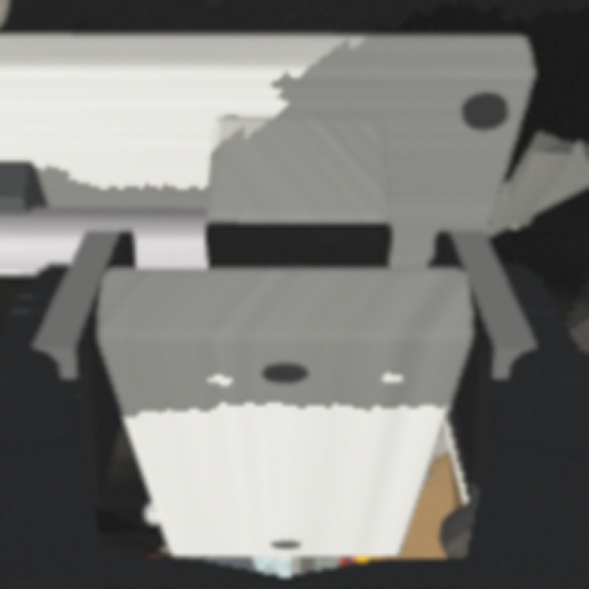

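Run:
```python
from bench import arm
from h import *
s=arm.read_state(); p0=np.array(s["position"])
p=arm.get_image("wrist"); Rm=R.from_quat(s["ee_rot"]).as_matrix()
fy=np.array([-fx[1],fx[0]])
print("tool x az",np.degrees(np.arctan2(Rm[1,0],Rm[0,0])))
def rel(uv,z):
    X=at_z(p,uv,z)[:2]; return np.round([(X-p0[:2])@fx,(X-p0[:2])@fy],1), np.round([(X-PAD)@fx,(X-PAD)@fy],1)
g=lambda x,y:(190+x/3.1,180+y/3.1)
for n,u,z in [("padL",g(207,224),36),("padR",g(391,224),36),("plate l",g(20,66),10),("plate r",g(525,66),10),("blank L",g(99,337),65.3),("blank R",g(472,337),65.3),("h1",g(285,373),65.3),("h2",g(286,545),65.3)]: print(n,*rel(u,z))
```

```text
tool x az -58.92786067626601
padL [-35.   13.1] [30.5 13.5]
padR [-34.9 -15.1] [ 30.5 -14.7]
plate l [-28.1  44.9] [37.4 45.3]
plate r [-28.  -38.2] [ 37.4 -37.8]
blank L [-13.2  23.1] [52.3 23.5]
blank R [-12.9 -21.2] [ 52.5 -20.9]
h1 [-23.3   1. ] [42.2  1.4]
h2 [-103.6    1. ] [-38.2   1.4]
```

```bash
sed -i 's/fx\*64.3/fx*64.5/' h.py
python3 - <<'E'
from bench import arm
from h import *
p=np.load("w1.npy",allow_pickle=True).item()
h=at_z(p,(268.75,108),40)[:2]; print("hole chute x",(h-C)@cx,(h-C)@[-cx[1],cx[0]])
s=arm.read_state()
chain(s,[(place(86)-1.0*np.array([-fx[1],fx[0],0]),axes(-58.8,35))])
E
```

```text
hole chute x -85.09983371352598 0.10279598355605411
[0.08, 0.01, 0.13, -0.01, 0, 0] rows>=0.3
```

Emit:
apply_moves(increments=[[[0.04,0.01,0.07,-0.01,0,0,-1],[0.08,0.01,0.13,-0.01,0,0,-1],[0.08,0.01,0.13,-0.01,0,0,-1],[0.08,0.01,0.13,-0.01,0,0,-1]]])

```text
clock: 19.95
position: [488.0, 71.9, 84.8]
ee_rot: [0.83, -0.47, -0.263, -0.147]
contact_force: [-0.6, 0.3, -0.8]
gripper_width: 45.3
```

Run:
```python
from bench import arm
from h import *
s=arm.read_state(); p0=np.array(s["position"]);print(s["clock"],p0,s["contact_force"], (p0[:2]-PAD)@fx,(p0[:2]-PAD)@[-fx[1],fx[0]])
p=arm.get_image("wrist");np.save("w16.npy",p,allow_pickle=True)
im=p["img"][:,:,::-1]
cv2.imwrite("pics/w16c.png",cv2.resize(im[180:370,190:380],None,fx=3.1,fy=3.1,interpolation=cv2.INTER_CUBIC))
```

```text
19.95 [488.00437198  71.89372344  84.8244121 ] [-0.64448678  0.33391288 -0.77492736] 64.05721429187241 -1.3783544851183052
```

View pics/w16c.png

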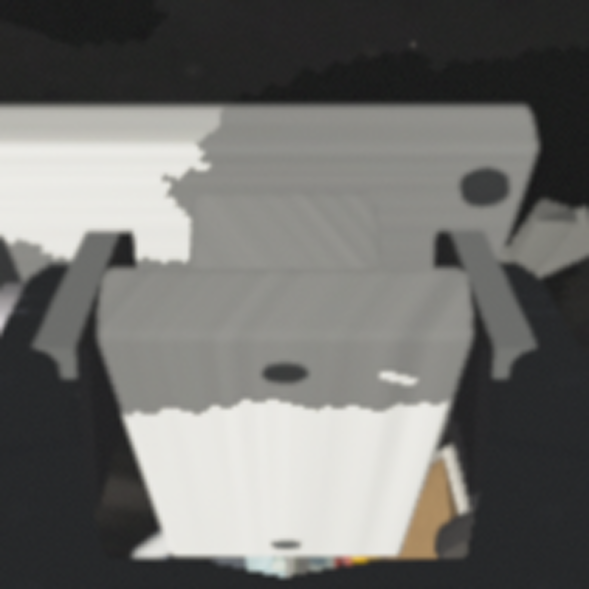

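Run:
```python
from h import *
p=np.load("w16.npy",allow_pickle=True).item()
fy=np.array([-fx[1],fx[0]])
g=lambda x,y:(190+x/3.1,180+y/3.1)
for n,u,z in [("foot L",g(190,195),10),("foot R",g(378,195),10),("plate l",g(20,142),10),("plate r",g(525,142),10),("screw",g(485,187),10),("table edge? plate bottom",g(300,105),0),("blank L",g(99,337),48.2),("blank R",g(472,337),48.2),("h1",g(285,373),48.2),("h2",g(286,545),48.2)]:
    X=at_z(p,u,z)[:2]; print(n,np.round([(X-PAD)@fx,(X-PAD)@fy],1))
print("cam",p["pose"][:3,3])
```

```text
foot L [23.4 14.6]
foot R [ 23.2 -16. ]
plate l [38.1 39.5]
plate r [ 37.7 -37.5]
screw [ 25.4 -33.2]
table edge? plate bottom [34.4 -3.3]
blank L [50.9 21.4]
blank R [ 50.6 -23. ]
h1 [40.5 -0.7]
h2 [-40.5  -0.9]
cam [539.5613925  -11.59455116 101.06311302]
```

The blank centre is over the pad centre to within about 1 mm. I'm creeping down to contact.

Emit:
apply_moves(increments=[[[0.006,0,0.008,0,0,0,-1],[0.011,0,0.016,0,0,0,-1],[0.011,0,0.016,0,0,0,-1]]])

```text
clock: 20.3
position: [488.2, 71.9, 83.3]
ee_rot: [0.83, -0.469, -0.263, -0.147]
contact_force: [-0.2, 0.4, -0.7]
gripper_width: 45.2
```

Emit:
apply_moves(increments=[[[0.006,0,0.008,0,0,0,-1],[0.006,0,0.008,0,0,0,-1]]])

```text
clock: 20.5
position: [488.3, 71.9, 82.3]
ee_rot: [0.83, -0.469, -0.263, -0.147]
contact_force: [0.6, 0.5, -1.6]
gripper_width: 44.9
```

Emit:
apply_moves(increments=[[[0.006,0,0.008,0,0,0,-1],[0.006,0,0.008,0,0,0,-1]]])

```text
clock: 20.7
position: [488.3, 71.9, 82.1]
ee_rot: [0.83, -0.469, -0.263, -0.147]
contact_force: [-0.7, -0.9, 4.7]
gripper_width: 45.1
```

Emit:
apply_moves(increments=[[[0.006,0,0.008,0,0,0,-1],[0.006,0,0.008,0,0,0,-1]]])

```text
clock: 20.9
position: [488.4, 71.9, 82.0]
ee_rot: [0.83, -0.468, -0.263, -0.148]
contact_force: [-0.6, -1.7, 8.9]
gripper_width: 44.9
```

Contact at the predicted height. I'll relieve the preload, then open a little.

Emit:
apply_moves(increments=[[[-0.006,0,-0.008,0,0,0,-1],[-0.006,0,-0.008,0,0,0,-1],[-0.006,0,-0.008,0,0,0,0.2],[-0.006,0,-0.008,0,0,0,0.4],[-0.006,0,-0.008,0,0,0,0.4],[-0.006,0,-0.008,0,0,0,0.4]]])

```text
clock: 21.5
position: [488.1, 71.9, 81.0]
ee_rot: [0.83, -0.47, -0.263, -0.147]
contact_force: [-0.5, -0.9, 0.6]
gripper_width: 59.6
```

Run:
```python
from bench import arm
from h import *
s=arm.read_state(); print(s["clock"],s["position"],s["contact_force"],s["gripper_width"])
p=arm.get_image("wrist");cv2.imwrite("pics/w17.png",p["img"][:,:,::-1])
```

```text
21.5 [488.14446196  71.9107215   81.0360461 ] [-0.47441655 -0.87787519  0.60908486] 59.55965026676778
```

View pics/w17.png

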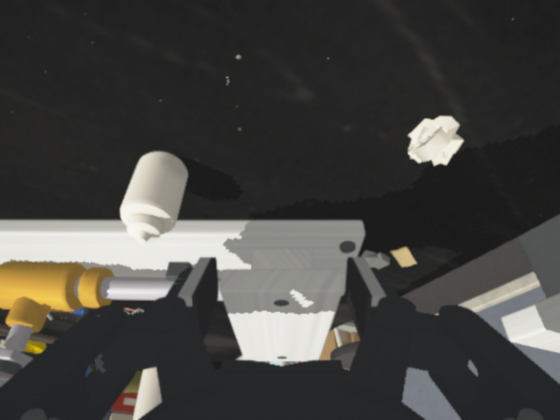

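Released, with the bottle at (150,190) untouched. I'm going straight up and then looking.

Emit:
apply_moves(increments=[[[-0.06,0,-0.08,0,0,0,0.4],[-0.17,0,-0.25,0,0,0,0.4],[-0.4,0,-0.57,0,0,0,0.4],[-0.6,0,-0.86,0,0,0,0.4],[-0.69,0,-0.98,0,0,0,0.4]]])

```text
clock: 22.05
position: [489.5, 72.2, 205.3]
ee_rot: [0.831, -0.469, -0.26, -0.149]
contact_force: [0.5, 0.0, -0.4]
gripper_width: 59.9
```

Run:
```python
from bench import arm
from h import *
s=arm.read_state(); print(s["clock"],s["position"],s["joints"])
# next: un-lean and get over the handle: shut handle az 121.2
V=np.array([571.3,196.5]); a=np.radians(121.2); G=V+65*np.array([np.cos(a),np.sin(a)])
print(G)
chain(s,[((490,120,235),axes(-58.8,10)),((505,170,235),axes(-58.8,0)),((*(G-[0,0]),235),axes(-58.8,0)),((*G,160),axes(-58.8,0)),((*G,115),axes(-58.8,0))])
```

```text
22.05 [489.48332107  72.17626099 205.27535977] [ 0.17301507  0.40362044 -0.12951789 -0.58295028 -1.32665085  0.59961815]
[537.62824439 252.09867691]
[-0.5, -0.25, -0.01, -0.01, 0.87, 0] rows>=2.9 
[-0.35, -0.39, 0.06, 0, 0.35, 0] rows>=1.2 
[-0.53, -0.7, -0, 0, 0, 0] rows>=1.8 
[-0, -0, 0.75, 0, 0, 0] rows>=1.5 
[-0, -0, 0.45, 0, 0, 0] rows>=0.9
```

Emit:
apply_moves(increments=[[[-0.15,-0.08,0,0,0.28,0,0.4],[-0.3,-0.16,0,0,0.56,0,0.2],[-0.5,-0.25,-0.01,-0.01,0.87,0,0],[-0.5,-0.25,-0.01,-0.01,0.87,0,0]]])

```text
clock: 22.45
position: [487.9, 123.3, 232.8]
ee_rot: [0.87, -0.486, -0.076, -0.041]
contact_force: [1.1, 0.3, 0.3]
gripper_width: 42.6
```

Emit:
apply_moves(increments=[[[-0.17,-0.2,0.03,0,0.17,0,0],[-0.35,-0.39,0.06,0,0.35,0,-0.2],[-0.35,-0.39,0.06,0,0.35,0,-0.2],[-0.35,-0.39,0.06,0,0.35,0,-0.2]]])

```text
clock: 22.85
position: [503.3, 170.2, 229.8]
ee_rot: [0.871, -0.491, -0.004, 0.003]
contact_force: [0.6, 0.6, 0.7]
gripper_width: 34.4
```

Run:
```python
from bench import arm
from h import *
s=arm.read_state(); print(s["clock"],s["position"],s["joints"])
G=(537.6,252.1)
chain(s,[((*G,235),axes(-58.8,0)),((*G,160),axes(-58.8,0)),((*G,115),axes(-58.8,0))])
p=arm.get_image("wrist");cv2.imwrite("pics/w18.png",p["img"][:,:,::-1]);np.save("w18.npy",p,allow_pickle=True)
```

```text
22.85 [503.28638877 170.22690398 229.81475761] [ 0.62986219  0.29848193 -0.32122134 -0.0049202  -0.96020812 -0.08251741]
[-0.52, -0.72, -0.06, 0.02, 0.01, 0] rows>=1.8 
[-0, 0, 0.75, 0, 0, 0] rows>=1.5 
[-0, 0, 0.45, 0, 0, 0] rows>=0.9
```

View pics/w18.png

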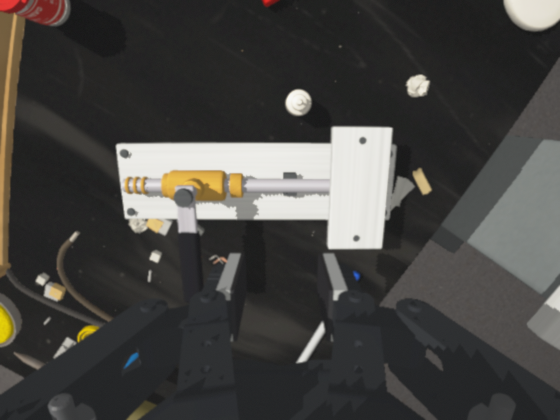

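Run:
```python
from h import *
im=cv2.imread("pics/w18.png")
cv2.imwrite("pics/w18c.png",cv2.resize(im[110:265,300:420],None,fx=3.8,fy=3.8,interpolation=cv2.INTER_CUBIC))
```

```text
(no output)
```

View pics/w18c.png

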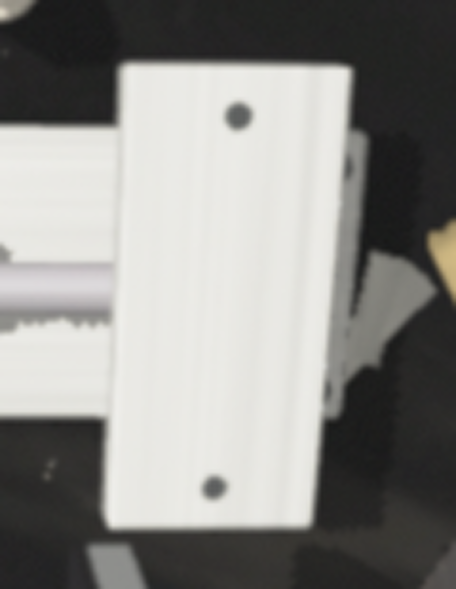

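Run:
```python
from h import *
p=np.load("w18.npy",allow_pickle=True).item()
def az(v): return np.degrees(np.arctan2(v[1],v[0]))
fy=np.array([-fx[1],fx[0]])
g=lambda x,y:(300+x/3.8,110+y/3.8)
f=lambda X:np.round([(X-PAD)@fx,(X-PAD)@fy],1)
T=[at_z(p,g(*u),46)[:2] for u in [(119,64),(352,66),(313,527),(105,528)]]
for a,b in zip(T,T[1:]+T[:1]): print(f(a),round(np.linalg.norm(b-a),1),round(az(b-a),2))
print("centre",f(np.mean(T,0)))
for u in [(238,116),(214,487)]: print("hole",f(at_z(p,g(*u),46)[:2]))
for n,u in [("right edge t",g(367,135)),("right b",g(338,415)),("top",(200,144)),("bot",(265,219.5)),("bl",(125,219)),("tl",(118,145))]: print(n,f(at_z(p,u,10)[:2]))
n=at_z(p,(184,197),69)[:2]; print("nut",n)
```

```text
[51.  24.3] 47.1 -148.67
[ 51.2 -22.8] 99.6 121.49
[-48.4 -23.3] 46.5 31.06
[-48.3  23.2] 99.4 -58.17
centre [1.4 0.3]
hole [41.  -0.2]
hole [-38.8  -0.4]
right edge t [ 34.4 -40.1]
right b [-33.9 -39.3]
top [ 35.5 132.8]
bot [-33.8  76.8]
bl [-33.2 208.7]
tl [ 35.5 206.3]
nut [570.94188848 194.29024707]
```

The blank lies centred: about +1 mm in x, 0 mm in y, yaw within 0.5°. Next I'll open the valve, positioning over the handle first.

Emit:
apply_moves(increments=[[[-0.26,-0.36,-0.03,0.01,0,0,-0.2],[-0.52,-0.72,-0.06,0.02,0.01,0,-0.2],[-0.52,-0.72,0.2,0.02,0.01,0,-0.2],[-0.52,-0.72,0.6,0.02,0.01,0,-0.2],[-0.52,-0.72,0.65,0.02,0.01,0,-0.2],[-0.52,-0.72,0.65,0.02,0.01,0,-0.2]]])

```text
clock: 23.5
position: [538.4, 250.3, 164.4]
ee_rot: [0.871, -0.492, 0.002, 0.001]
contact_force: [1.2, -0.0, 0.5]
gripper_width: 34.4
```

```bash
python3 hs.py pics/w19.png
python3 - <<'E'
from bench import arm
from h import *
s=arm.read_state()
chain(s,[((537.6,252.1,114.5),axes(-58.8,0))])
E
```

```text
clock 23.5 grasp [538.5 250.1 110.4] r 62.5 az 121.3 toolx+180 121.1 F [ 1.2 -0.   0.5] M [ 0.04 -0.02  0.03] w 34.37780576663726
[-0.02, 0.01, 0.52, -0.01, -0.01, 0] rows>=1.0
```

View pics/w19.png

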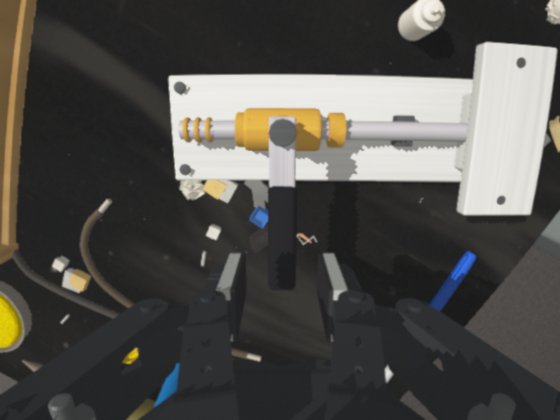

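Emit:
apply_moves(increments=[[[-0.01,0,0.2,0,0,0,-0.2],[-0.02,0.01,0.45,-0.01,-0.01,0,-0.2],[-0.02,0.01,0.52,-0.01,-0.01,0,-0.2],[-0.02,0.01,0.52,-0.01,-0.01,0,-0.45],[-0.02,0.01,0.52,-0.01,-0.01,0,-0.45],[-0.02,0.01,0.52,-0.01,-0.01,0,-0.45]]])

```text
clock: 24.15
position: [537.4, 253.5, 115.0]
ee_rot: [0.871, -0.491, -0.001, -0.001]
contact_force: [-0.5, 0.2, 0.9]
gripper_width: 23.7
```

Emit:
apply_moves(increments=[[[0.002,-0.045,0,0,0,0.14,-0.45],[0.006,-0.09,0,0,0,0.28,-0.45],[0.014,-0.135,0,0,0,0.419,-0.45],[0.025,-0.179,0,0,0,0.559,-0.45],[0.039,-0.222,0,0,0,0.698,-0.45],[0.056,-0.264,0,0,0,0.838,-0.45],[0.076,-0.305,0,0,0,0.977,-0.45],[0.076,-0.305,0,0,0,0.977,-0.45]]])

```text
clock: 24.95
position: [566.8, 262.4, 114.2]
ee_rot: [0.726, -0.687, -0.001, 0.0]
contact_force: [-1.3, 0.6, 0.0]
gripper_width: 23.5
```

```bash
python3 hs.py pics/w20.png
```

```text
clock 24.95 grasp [566.7 262.4  60.2] r 65.9 az 93.7 toolx+180 93.2 F [-1.3  0.6  0. ] M [-0.09  0.21  0.04] w 23.486045791143322
```

View pics/w20.png

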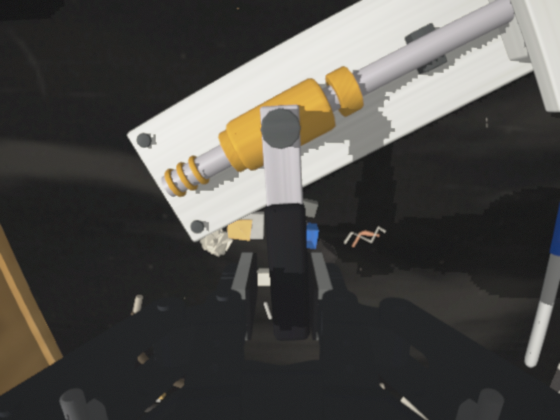

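Sweep on: another 28°, another 28°, then creep.

Emit:
apply_moves(increments=[[[0.002,-0.045,0,0,0,0.14,-0.45],[0.006,-0.09,0,0,0,0.28,-0.45],[0.014,-0.135,0,0,0,0.419,-0.45],[0.025,-0.179,0,0,0,0.559,-0.45],[0.039,-0.222,0,0,0,0.698,-0.45],[0.056,-0.264,0,0,0,0.838,-0.45],[0.076,-0.305,0,0,0,0.977,-0.45],[0.076,-0.305,0,0,0,0.977,-0.45]]])

```text
clock: 25.8
position: [597.8, 256.7, 113.7]
ee_rot: [-0.539, 0.842, 0.001, -0.0]
contact_force: [-1.1, 0.4, 0.6]
gripper_width: 23.5
```

Emit:
apply_moves(increments=[[[0.002,-0.045,0,0,0,0.14,-0.45],[0.006,-0.09,0,0,0,0.28,-0.45],[0.014,-0.135,0,0,0,0.419,-0.45],[0.025,-0.179,0,0,0,0.559,-0.45],[0.039,-0.222,0,0,0,0.698,-0.45],[0.056,-0.264,0,0,0,0.838,-0.45],[0.076,-0.305,0,0,0,0.977,-0.45],[0.076,-0.305,0,0,0,0.977,-0.45]]])

```text
clock: 26.6
position: [622.5, 237.3, 113.6]
ee_rot: [-0.32, 0.947, 0.001, 0.0]
contact_force: [-0.8, 0.8, -0.1]
gripper_width: 23.6
```

```bash
python3 hs.py pics/w21.png
```

```text
clock 26.6 grasp [622.5 237.4  59.6] r 65.6 az 38.3 toolx+180 37.3 F [-0.8  0.8 -0.1] M [ 0.19 -0.01 -0.  ] w 23.64629283092538
```

View pics/w21.png

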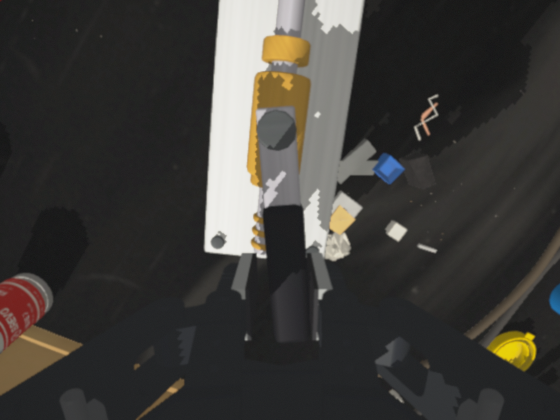

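Emit:
apply_moves(increments=[[[0.002,-0.035,0,0,0,0.11,-0.45],[0.004,-0.068,0,0,0,0.21,-0.45],[0.008,-0.1,0,0,0,0.3,-0.45],[0.008,-0.1,0,0,0,0.3,-0.45]]])

```text
clock: 27.05
position: [627.7, 228.8, 113.4]
ee_rot: [-0.248, 0.969, 0.001, -0.0]
contact_force: [-0.1, 1.6, -0.6]
gripper_width: 23.8
```

```bash
python3 hs.py
```

```text
clock 27.05 grasp [627.7 228.9  59.4] r 65.2 az 29.6 toolx+180 28.7 F [-0.1  1.6 -0.6] M [ 0.52 -0.02  0.  ] w 23.779864239553415
```

Emit:
apply_moves(increments=[[[0,-0.015,0,0,0,0.03,-0.45],[0,-0.025,0,0,0,0.05,-0.45],[0,-0.025,0,0,0,0.05,-0.45]]])

```text
clock: 27.35
position: [629.0, 226.5, 113.3]
ee_rot: [-0.235, 0.972, 0.001, -0.0]
contact_force: [0.6, 3.1, 0.5]
gripper_width: 23.0
```

```bash
python3 hs.py
```

```text
clock 27.35 grasp [628.9 226.6  59.3] r 65.2 az 27.3 toolx+180 27.2 F [0.6 3.1 0.5] M [ 1.02 -0.11  0.05] w 23.040595510669917
```

Emit:
apply_moves(increments=[[[0,-0.015,0,0,0,0,-0.45],[0,-0.025,0,0,0,0,-0.45],[0,-0.025,0,0,0,0,-0.45]]])

```text
clock: 27.65
position: [629.3, 226.0, 113.3]
ee_rot: [-0.236, 0.972, 0.002, -0.0]
contact_force: [-3.4, 9.5, 1.6]
gripper_width: 23.7
```

```bash
python3 hs.py
```

```text
clock 27.65 grasp [629.2 226.2  59.3] r 65.2 az 26.9 toolx+180 27.3 F [-3.4  9.5  1.6] M [2.64 0.98 0.09] w 23.73305704328481
```

Emit:
apply_moves(increments=[[[0,-0.02,0,0,0,0,-0.45],[0,-0.02,0,0,0,0,-0.45]]])

```text
clock: 27.85
position: [629.5, 225.7, 113.2]
ee_rot: [-0.236, 0.972, 0.003, -0.001]
contact_force: [-7.0, 15.4, 2.0]
gripper_width: 23.5
```

```bash
python3 hs.py pics/w22.png
```

```text
clock 27.85 grasp [629.4 225.9  59.2] r 65.3 az 26.6 toolx+180 27.3 F [-7.  15.4  2. ] M [4.   1.81 0.09] w 23.537000426528216
```

View pics/w22.png

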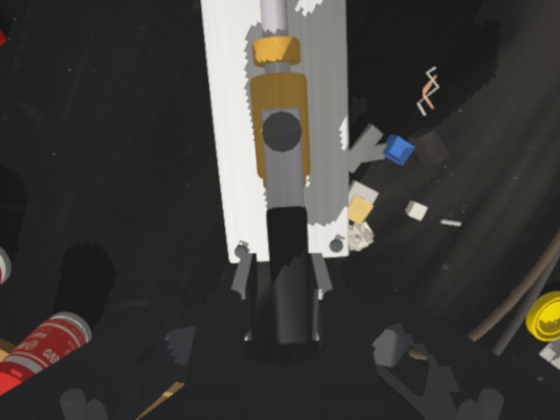

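The handle stalled against the open stop at 17 N. I'll recentre and lift.

Emit:
apply_moves(increments=[[[0,0.06,0,0,0,0,-0.45],[0,0.08,0,0,0,0,-0.2],[0,0.08,0,0,0,0,-0.2],[0,0.08,-0.3,0,0,0,-0.2],[0,0.08,-0.7,0,0,0,-0.2],[0,0.08,-1,0,0,0,-0.2],[0,0.08,-1,0,0,0,-0.2]]])

```text
clock: 28.6
position: [629.5, 228.8, 218.7]
ee_rot: [-0.235, 0.972, 0.001, 0.004]
contact_force: [0.3, 0.3, 1.3]
gripper_width: 34.2
```

Emit:
apply_moves(increments=[[[0,0,-0.4,0,0,0,-0.2],[-0.3,0,-0.9,0,0,0,-0.2],[-0.3,0,-0.9,0,0,0,-0.2],[-0.3,0,-0.9,0,0,0,-0.2]]])

```text
clock: 29.0
position: [655.1, 242.3, 304.0]
ee_rot: [-0.234, 0.972, 0.001, 0.0]
contact_force: [-0.4, 0.5, -0.9]
gripper_width: 34.3
```

Run:
```python
from bench import arm
from h import *
s=arm.read_state(); print(s["clock"],s["position"],s["contact_force"])
p=arm.get_image("wrist");cv2.imwrite("pics/w23.png",p["img"][:,:,::-1]);np.save("w23.npy",p,allow_pickle=True)
p=arm.get_image("top");cv2.imwrite("pics/t23.png",cv2.resize(p["img"][120:260,110:460,::-1],None,fx=2.28,fy=2.28,interpolation=cv2.INTER_CUBIC))
p=arm.get_image("scene");cv2.imwrite("pics/s23.png",cv2.resize(p["img"][120:360,180:430,::-1],None,fx=2.5,fy=2.5,interpolation=cv2.INTER_CUBIC))
```

```text
29.0 [655.091837   242.33209841 303.97401521] [-0.39314482  0.46215938 -0.93629725]
```

View pics/w23.png

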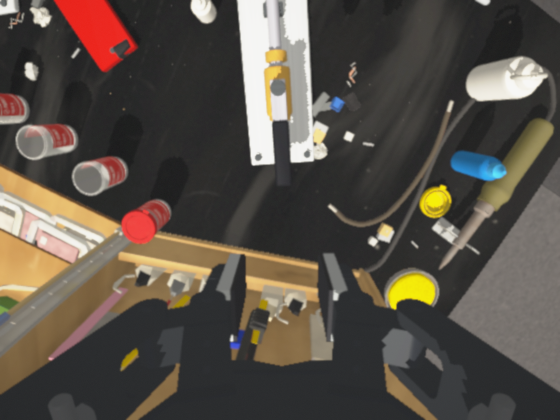

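View pics/t23.png

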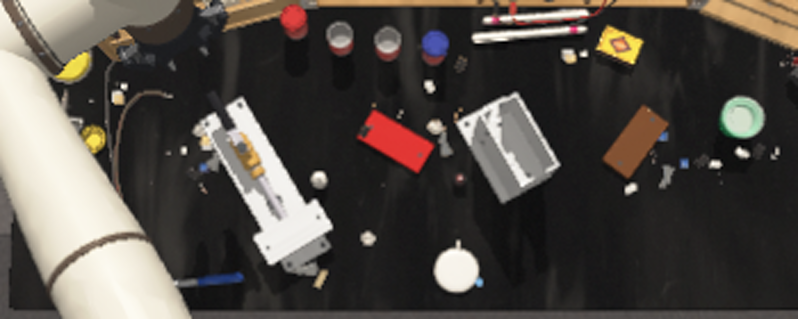

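View pics/s23.png

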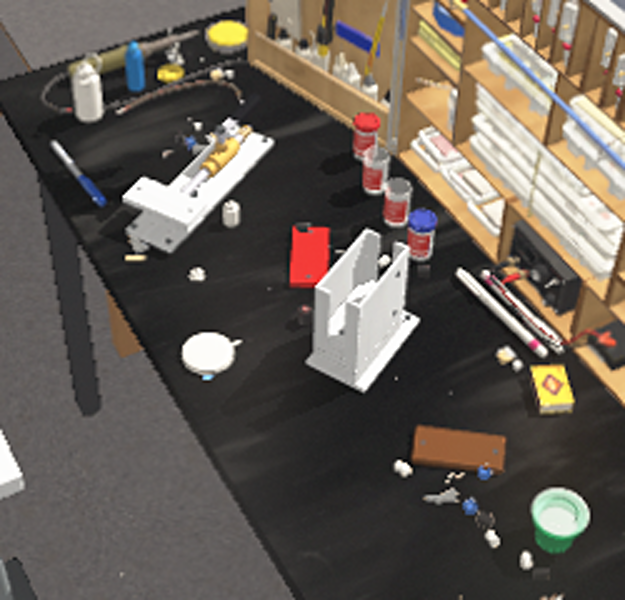

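Run:
```python
from h import *
im=cv2.imread("pics/w23.png")
cv2.imwrite("pics/w23c.png",cv2.resize(im[60:195,230:330],None,fx=4.4,fy=4.4,interpolation=cv2.INTER_CUBIC))
```

```text
(no output)
```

View pics/w23c.png

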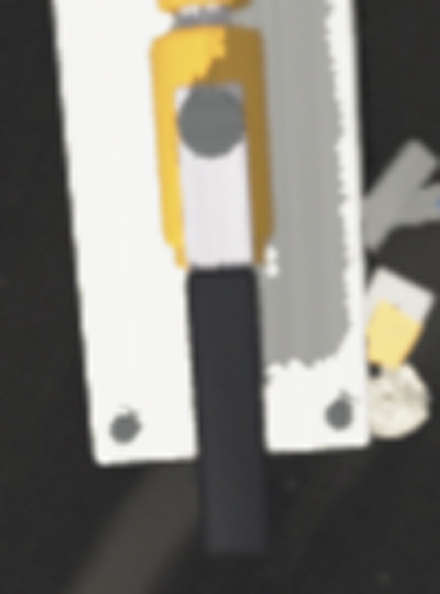

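Run:
```python
from bench import arm
from h import *
p=np.load("w23.npy",allow_pickle=True).item()
def az(v): return np.degrees(np.arctan2(v[1],v[0]))
g=lambda x,y:(230+x/4.4,60+y/4.4)
n=at_z(p,g(211,122),69)[:2]; s=at_z(p,g(223,267),66)[:2]; e=at_z(p,g(236,552),66)[:2]
print("nut",n,"az",az(e-n),az(e-s))
a=at_z(p,g(54,0),10)[:2];b=at_z(p,g(98,462),10)[:2];c=at_z(p,g(367,448),10)[:2];d=at_z(p,g(352,0),10)[:2]
print("plate edges",az(b-a),az(c-d),az(c-b))
s=arm.read_state()
chain(s,[((600,170,304),axes(-152)),((585,75,304),axes(-152)),((575,-20,304),axes(-152)),((570,-110,304),axes(-151)),((575,-170,304),axes(-151))])
```

```text
nut [572.03471768 196.78710266] az 30.505673554178653 29.81658898394292
plate edges 31.40056834250931 30.353183295264014 120.13772317948319
[0.8, -0.4, -0.03, 0, -0.01, -0.03] rows>=1.8 
[0.58, -0.76, -0, 0, 0, 0] rows>=1.9 
[0.53, -0.8, -0, 0, 0, 0] rows>=1.9 
[0.47, -0.77, -0, 0, 0, -0.04] rows>=1.8 
[0.25, -0.55, -0, 0, 0, 0] rows>=1.2
```

The handle azimuth is 30–30.5° against plate edges at 30.4–31.4°, so it lies along the pipe. Last check is the chute from above.

Emit:
apply_moves(increments=[[[0.4,-0.2,-0.02,0,0,0,0],[0.8,-0.4,-0.03,0,0,0,0],[0.8,-0.4,-0.03,0,0,0,0]]])

```text
clock: 29.45
position: [597.3, 166.5, 304.5]
ee_rot: [-0.234, 0.972, -0.0, -0.005]
contact_force: [0.8, -0.0, 0.4]
gripper_width: 43.0
```

Emit:
apply_moves(increments=[[[0.29,-0.38,0,0,0,0,0],[0.58,-0.76,0,0,0,0,0]]])

```text
clock: 29.65
position: [583.3, 76.0, 304.4]
ee_rot: [-0.236, 0.972, 0.0, -0.003]
contact_force: [0.6, -1.3, -0.2]
gripper_width: 42.6
```

Emit:
apply_moves(increments=[[[0.27,-0.4,0,0,0,0,0],[0.53,-0.8,0,0,0,0,0]]])

```text
clock: 29.85
position: [572.6, -20.4, 304.8]
ee_rot: [-0.235, 0.972, 0.001, -0.002]
contact_force: [1.3, 0.0, 0.1]
gripper_width: 42.6
```

Emit:
apply_moves(increments=[[[0.25,-0.45,0,0,0,0,0],[0.5,-0.9,0,0,0,0,0],[0.6,-1,0,0,0,0,0],[0.6,-1,0,0,0,0,0],[0.6,-1,0,0,0,0,0]]])

```text
clock: 30.35
position: [565.7, -135.0, 305.1]
ee_rot: [-0.235, 0.972, 0.001, -0.002]
contact_force: [-0.3, 1.6, 0.8]
gripper_width: 42.5
```

Run:
```python
from bench import arm
from h import *
s=arm.read_state(); print(s["clock"],s["position"],s["contact_force"])
p=arm.get_image("wrist");cv2.imwrite("pics/w24.png",p["img"][:,:,::-1]);np.save("w24.npy",p,allow_pickle=True)
p=arm.get_image("top");cv2.imwrite("pics/t24.png",cv2.resize(p["img"][120:260,110:460,::-1],None,fx=2.28,fy=2.28,interpolation=cv2.INTER_CUBIC))
```

```text
30.35 [ 565.71464586 -134.97380231  305.06935383] [-0.32568899  1.61401636  0.7861772 ]
```

View pics/w24.png

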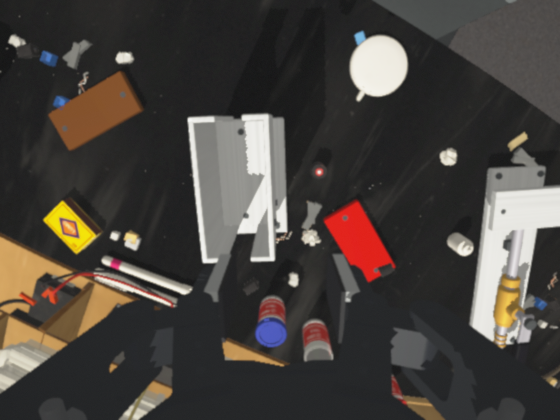

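View pics/t24.png

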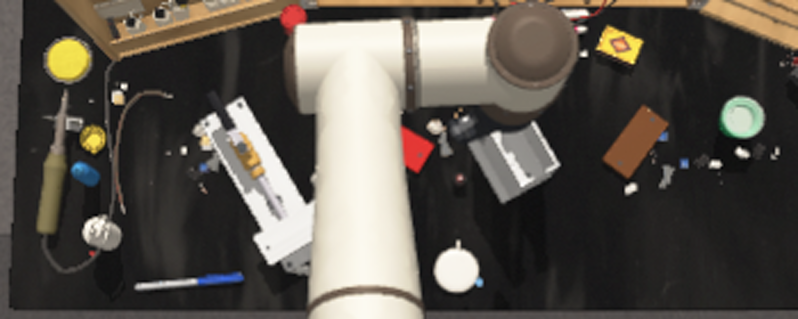

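Run:
```python
from bench import arm
from h import *
p=np.load("w24.npy",allow_pickle=True).item()
for z in (70,80):
    a=at_z(p,(241,130.5),z)[:2];b=at_z(p,(247.5,215),z)[:2]
    print(z,np.linalg.norm(a-b),"centre chute frame",((a+b)/2-C)@cx,((a+b)/2-C)@[-cx[1],cx[0]])
arm.job_done(); print(arm.read_state()["clock"])
```

```text
70 80.32070018206913 centre chute frame -2.5669022483867416 0.5627879036606612
80 77.68591041166239 centre chute frame -4.200983378635839 1.7357649823559014
the job is handed in; nothing more can be done
the job is handed in; nothing more can be done
```

The job is done as asked and handed in at about 30.5 s. No verdict is reported.

1. **Valve shut:** I pushed the handle across the pipe until it stalled against its stop at about 14 N. It measured 121.2°, in line with the fixture's −x.
2. **Blank drawn:** I gripped the lowest blank with the tool leaned 35° and drew it out level by 77 mm. The other four dropped and stay in the chute. The top one's hole spacing reads 80.3 mm at the height for four blanks, so the stack looks level. Nothing sticks out of the mouth.
3. **Blank laid on the pad:** It was set down at a contact force of up to about 9 N and then released. Seen from above, its centre is about 1 mm off along the pad and about 0.3 mm across. Its yaw is within about 0.5°.
4. **Valve opened:** The handle stalled against the open stop at about 17 N. It measured 29.8–30.5° against plate edges at 30.4–31.4°, so it lies along the pipe.

**Disagreeing check:** During the lowering, leaned wrist-camera readings of the pad and plate edges differed by 1.5 to 5 mm from the positions found looking straight down. I went by the straight-down positions, and the later view from above agreed with them.

**Other things:** The bystanders and the red and brown look-alikes appear where they stood. I checked this only by eye in the pictures.

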